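# Index the specimen stage under the strobe

### The job

Move the specimen stage along its rail from the loading notch to the shooting notch under the strobe: lift the red spring tab out of its notch, shift the stage over, and feel for the brass plate's notch until the tab drops fully home in it, then let go. The egg must stay standing on the stage, and the strobe and the tape, lens and blower around must be left alone.

Things in the scene. Friction and masses are not known exactly. Their poses are not given: they have to be found in the camera images.
- rail: Fixed aluminium slide rail 330 mm long (along its y), 50 mm wide, top 36 mm above the table; origin on the table under its middle; z up, its -x side faces the robot. A steel index ledge (x -43 to -25 mm, top 36 mm high) runs along the -x side.
- load_notch (a point): Centre of the loading notch, level with the ledge's top: 11 mm wide along the rail, 6 mm deep, in the ledge at rail y = +55 mm. The tab starts in it. Axes as the rail's.
- slot_mid (a point): Middle of a 50 mm long slot in the ledge (rail y = -55 mm, top of the ledge). A brass index plate is clamped over it, 100 mm long, 2.5 mm thick, with 8 mm ramps at both ends; in its middle is the shooting notch, 11 mm wide, 8.5 mm deep from the plate's top. The plate was clamped by eye: its notch lies up to 15 mm either way along the rail from this point, unmeasured. The plate covers the slot.
- carriage (a joint): Distance in m that the stage carriage (black, 70 mm along the rail, top 57 mm high, 0.35 to 0.7 kg, friction about 1.5 N) has slid from the loading notch towards the rail's -y; travel -12 to 145 mm. The shooting notch is met between 95 and 125 mm.
- tab (a joint): Height in m of the spring tab: 0 only with its tooth (8 mm wide, round-ended) home in a notch; about 0.006 riding on the steel ledge, 0.0085 on the brass plate, 0.015 at the top stop. It moves straight up; spring and weight push it down with 3.5 N, 5.5 N at the top. Free, it falls into a notch that it meets and stops the carriage there, with 1.5 mm play either way.
- tab_grip (a point): Where to pinch the tab: on its red handle, a bar 46 mm long, 12 mm thick along the rail's y, 18 mm across, its long axis leaning 35 degrees from vertical to the rail's -x (robot) side. Tab down: 51 mm to the -x side of the rail's middle, 94 mm above the table, 18 mm short of the handle's upper end. The tab's guide (23 mm along the rail) below reaches up to 69 mm. Site axes as the rail's.
- stage_top (a point): Centre of the top face of the round black stage (90 mm diameter, 63 mm above the table) on the carriage, 30 mm to the rail's +x side; moves with the carriage. Site axes as the rail's.
- egg_mid (a point): Pale blue egg fixed on a small turned wooden stand (38 mm foot, 57 mm high in all, 30 to 65 g), standing loose on the stage; this point is on its axis 28 mm above its foot; z along its axis.
- lamp: Fixed strobe hanging over the shooting place, above the tab's side of the rail, with a round black dish 130 mm in diameter, its white face 280 mm above the table; origin at the centre of that face. It is in the way of an upright gripper at the tab: come in leaning from the robot's side.
- tape_mid (a point): Centre of a roll of beige masking tape, 96 mm diameter, 25 mm high, lying near the rail.
- lens_mid (a point): Centre of a black camera lens standing upright, 74 mm diameter, 72 mm high.
- blower_mid (a point): Centre of a blue dust blower standing upright, 60 mm diameter, 100 mm high.

How it is judged:
On the way:
1. the tab is lifted clear of the loading notch (value of joint tab above 0.0058 m and value of joint carriage below 0.03 m), for 0.1 s.
At the end, for the whole second after the job is handed in: The tab is fully down (within 2 mm) in the shooting notch, so the carriage stands 95 to 125 mm from the loading notch (85 to 135 mm allowed) and at rest; the egg stands upright (within 0.15 rad) on the stage, within 30 mm of its centre; tape, lens and blower are within 15 mm of where they were (value of joint tab below 0.002 m and value of joint carriage between 0.085 and 0.135 m and velocity of joint carriage between -0.01 and 0.01 m/s and angle between egg_mid's own z axis and vertical below 0.15 rad and horizontal distance between egg_mid and stage_top below 0.03 m and distance of each of tape_mid, lens_mid, blower_mid from where it was at the start of the episode below 0.015 m); the robot touches nothing.
It fails at once if the egg topples or leaves the stage (angle between egg_mid's own z axis and vertical above 0.4 rad or horizontal distance between egg_mid and stage_top above 0.04 m).
It fails at once if the strobe is knocked (contact force between lamp and anything else above 2 N).
It fails at once if the tape, lens or blower is disturbed (distance of any of tape_mid, lens_mid, blower_mid from where it was at the start of the episode above 0.03 m).
It also fails if it takes over 40 s, if anything falls off the work surface, if the arm or the gripper's body presses on something with over 40 N, if the wrist force passes 120 N, or if a joint passes its speed limit or range.

### The arm

A 7-joint arm with a two-finger parallel gripper is mounted at the origin on the work surface. World frame = base frame: x ahead of the robot, y to its left, z up, the work surface at z = 0. Lengths are in m, angles in rad, forces in N, time in s.
With the tool pointing down it reaches from about 0.425 to 0.95 m from the base axis. Payload 4.7 kg.
Tool frame: the origin (TCP) lies at the very end of the fingers, on their centre line; the grasp point (between the pads) lies 19 mm behind it; z points along the fingers, y is the line along which they close (so a half turn about z gives the same grasp; the last joint's range is limited). The gripper opens to 87 mm and grips with 3 to 60 N. Pads are 19 mm wide; open, the fingers measure 117 mm over their backs; the gripper's body (75 mm by 190 mm) begins 51 mm behind the grasp point.
Start: joints at [1.293, 0.469, -0.049, 1.532, 0.024, 1.141, -0.082], TCP at [0.166, -0.654, 0.223] pointing down, gripper open.
Joint ranges: [-2.59, 2.59], [-0.33, 1.99], [-1.39, 1.29], [0.1, 2.45], [-1.04, 4.18], [0.21, 1.99], [-2.66, 2.66]. Speed limits (rad/s): [2.57, 2.57, 3.14, 3.14, 3.14, 3.14, 3.14].

### API

Orientations are given as [roll, pitch, yaw] about the fixed x, y, z axes, in that order (R = Rz(yaw) Ry(pitch) Rx(roll)).
In Python, from plant import readout, cams, r gives the robot as it stands. The module is installed in compiled form; this text tells all that it offers.
- The arm moves only by the tool move_arm, never from a script. Its argument "plan" is one flat list of numbers, 7 for each row, row after row: the turn, a rotation vector about the tool's x, y, z in units of 6 degrees (1.0 is 6 degrees), then the shift along the tool's x, y, z in units of 30 mm (1.0 is 30 mm), then the opening, from -1 (shut) to 1 (fully open). In form: [ax, ay, az, tx, ty, tz, gripper, ax, ay, az, tx, ty, tz, gripper, ...]. A call has exactly 10 rows; each row is the pose to reach, as a shift and turn from the pose commanded when the call began, along the tool's axes at that moment; what a row does not reach only later rows make up. A row lasts 1/8 s, in which the tool goes at most 62.5 mm and 10.7 degrees, less where a joint would pass 70% of its speed; a pose out of reach is approached as far as the arm can. A call with a gripper value outside its range is refused whole. The fingers move at their own pace and stop on an object; "squeeze" is the grip in N (left out, the last holds). Time passes only in rows, so rows that repeat a pose let the fingers close, or fill a call up. It gives the time, the measured TCP pose, the force, the opening and the grip force at its end, in the units of the state.
- readout.state(): the state, without advancing time (a new reading comes with each control period).
- cams.snapshot(name): name is "side" or "top" or "wrist"; returns the picture (400x640x3 uint8, blue, green, red); there is no depth.
- cams.camera_info(name): a dict with "fx", "fy", "cx", "cy" (pixels), "dist" ([k1, k2, p1, p2, k3] as OpenCV has them; the pictures are not rectified), "rvec" (rotation vector, rad) and "tvec" (3), from world to camera coordinates, as OpenCV has them. Camera axes: x right, y down, z forward; pixel columns grow to the right and rows downward; lengths in m; the calibration is good to about 2 mm. A picture is of the moment at which its call begins: read the wrist's pose just before it. camera_info takes no time and is no camera call; for the wrist camera it gives the pose at the moment of the call.
- r.close_job(): hands the job in; it is judged then, once.
The state is a dict: "clock": time; "joint_pos": joint angles; "joint_vel": joint speeds; "joint_efforts": joint torques, N m; "eef_pos": TCP position; "tcp_rot": TCP orientation; "force": force on the tool from outside, world axes, zero at the start; "moment": the same for the moment, N m; "grip_width": opening from 0.0 (shut) to 1.0 (fully open); "grip_force": force on a finger pad.
Only numpy, scipy, OpenCV 4.12 (cv2) and the standard library are available. Lean on these libraries where they do the work, as an engineer would, in place of code of your own. Each camera call takes 0.05 s, during which the arm holds its last target. There are 200 camera calls.

## Working session

There is one attempt and no reset: what is moved stays moved. The work goes in short steps, Python scripts to look and compute and a tool call to move; the robot and the scene stay as the last step left them, time stands still between calls to the robot, and variables do not carry over. Pictures are saved under pics/ and viewed, at most 10 in all, crops included, and the job is handed in when it is done.

Besides the shell and the picture viewer there is one more tool, called after "Emit:" as a command line: name --argument value ..., lists and objects as JSON in quotes. move_arm: Moves the arm, as the interface text tells. Its arguments: {"type":"object","properties":{"plan":{"type":"array"},"squeeze":{"type":"number"}},"required":["plan"]}

```bash
ls; mkdir -p pics
cat > h.py <<'E'
import numpy as np, cv2
from plant import readout, cams, r
from scipy.spatial.transform import Rotation as Ro
def ci(n):
    c=cams.camera_info(n); K=np.array([[c['fx'],0,c['cx']],[0,c['fy'],c['cy']],[0,0,1.]])
    return K,np.array(c['dist'],float),np.array(c['rvec'],float).reshape(3),np.array(c['tvec'],float).reshape(3)
def ray(c,px):
    K,d,rv,t=c; u=cv2.undistortPoints(np.array(px,float).reshape(-1,1,2),K,d).reshape(-1,2)
    R=cv2.Rodrigues(rv)[0]; D=np.c_[u,np.ones(len(u))]@R
    return -R.T@t,D/np.linalg.norm(D,axis=1)[:,None]
def onz(c,px,z):
    o,D=ray(c,px); return o+D*((z-o[2])/D[:,2])[:,None]
def proj(c,P):
    K,d,rv,t=c; return cv2.projectPoints(np.array(P,float).reshape(-1,1,3),rv,t,K,d)[0].reshape(-1,2)
E
python3 - <<'E'
from h import *
print(readout.state())
for n in ["side","top"]:
    cv2.imwrite(f"pics/{n}0.png",cams.snapshot(n)); c=ci(n); print(n,ray(c,[[320,200]]), c[0][0,0])
E
```

```text
pics
{'clock': 0.0, 'joint_pos': array([ 1.29310687,  0.46945689, -0.04860782,  1.53367349,  0.02408672,
        1.14097796, -0.0823113 ]), 'joint_vel': array([ 2.30841992e-03, -5.24424220e-04, -2.05243535e-04,  4.92886360e-04,
       -2.06146943e-04, -9.17975340e-05, -1.24013955e-04]), 'joint_efforts': array([ 4.07248353e-05, -5.07969046e+01, -8.06788565e-02, -2.36152875e+01,
       -6.11891015e-02,  3.79402586e-02,  1.90510659e-04]), 'eef_pos': array([ 0.16608345, -0.65364376,  0.2214977 ]), 'tcp_rot': array([-3.13966267e+00,  5.15289923e-05,  2.48815329e-01]), 'force': array([ 0.10393693, -0.3944243 , -0.39751268]), 'moment': array([ 0.00272932,  0.00538886, -0.01210338]), 'grip_force': 0.0, 'grip_width': 0.9993934930529859}
side (array([-0.03365565, -0.04632981,  0.65859838]), array([[ 0.83698794,  0.00257071, -0.5472153 ]])) 407.87333846673397
top (array([ 0.4991357 , -0.00985283,  1.13600958]), array([[ 0.2142349 , -0.00974723, -0.97673353]])) 383.60084646904966
```

View pics/side0.png

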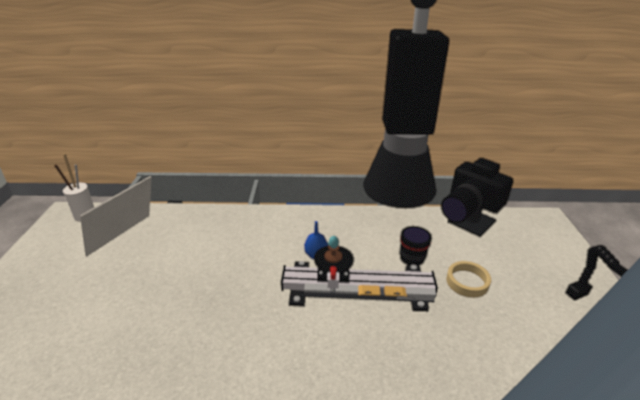

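View pics/top0.png

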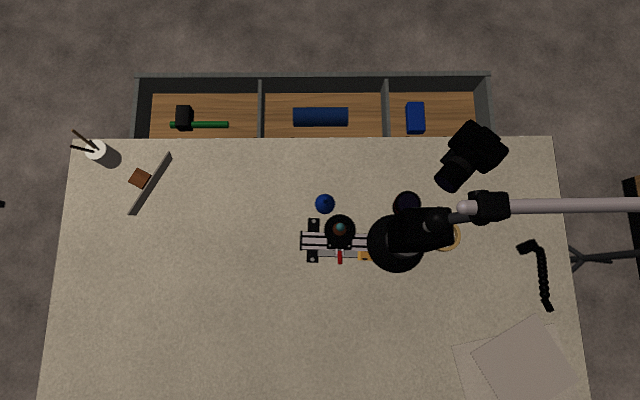

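The side view shows the rail at about (283–437, 265–300), the red tab at (333,275), the brass plate at (358–407, 291) and the tape at (468,278). In the top view the tab is at (340,256), and the lamp dish at (397,243) hides the plate. I'll zoom in next.

Run:
```python
from h import *
a=cv2.imread("pics/side0.png")[215:320,270:470]; b=cv2.imread("pics/top0.png")[180:280,290:490]
f=lambda i:cv2.resize(i,None,fx=4,fy=4,interpolation=cv2.INTER_CUBIC)
cv2.imwrite("pics/sidez.png",f(a)); cv2.imwrite("pics/topz.png",f(b))
for n in ["side","top"]:
    im=cv2.imread(f"pics/{n}0.png"); h=cv2.cvtColor(im,cv2.COLOR_BGR2HSV)
    m=((h[...,0]<8)|(h[...,0]>172))&(h[...,1]>170)&(h[...,2]>80); m[:,:]&=True
    k,l,s,c=cv2.connectedComponentsWithStats(m.astype(np.uint8))
    print(n,'red',[(s[i].tolist(),c[i].round(1)) for i in range(1,k) if s[i][4]>5])
    m=(h[...,0]>14)&(h[...,0]<24)&(h[...,1]>150)&(h[...,2]>120)
    k,l,s,c=cv2.connectedComponentsWithStats(m.astype(np.uint8))
    print(n,'brass',[(s[i].tolist(),c[i].round(1)) for i in range(1,k) if s[i][4]>8])
```

```text
side red [([330, 266, 7, 12, 53], array([332.8, 270.4]))]
side brass [([360, 287, 18, 7, 90], array([368.9, 289.5])), ([386, 288, 19, 7, 87], array([394.4, 290.3]))]
top red [([338, 251, 4, 13, 43], array([339.2, 257. ]))]
top brass [([358, 251, 14, 10, 81], array([362.9, 255.1]))]
```

View pics/sidez.png

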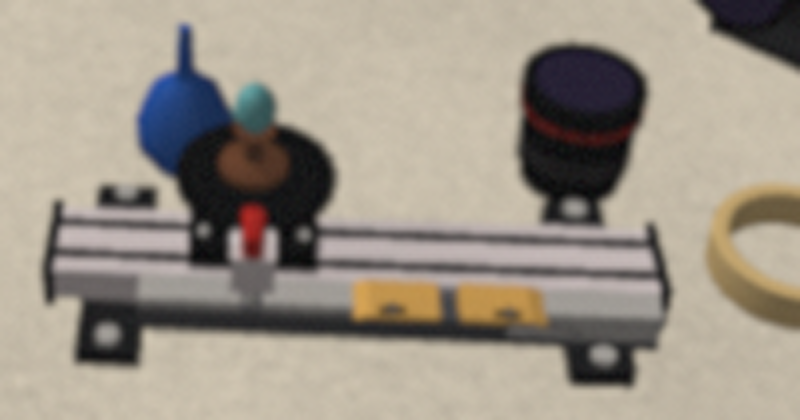

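View pics/topz.png

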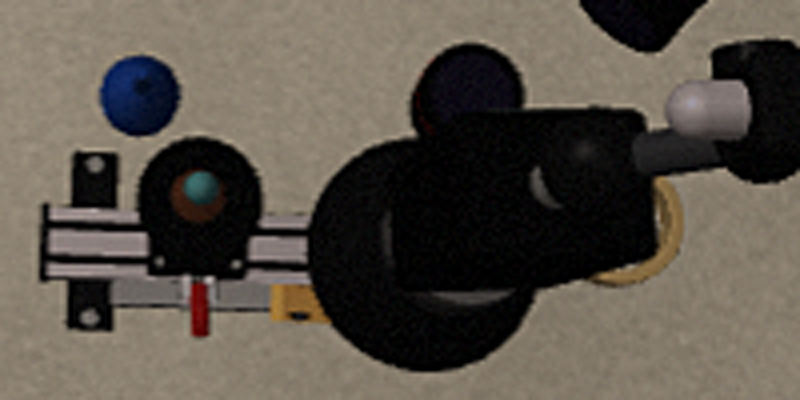

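The zoomed crops show the plate's dark notch gap at about side pixel (382,290) and the tab's handle at (333,270). The lens, tape and blower all lie on the far side of the rail or beyond its right end.

```bash
cat >> h.py <<'E'
def tri(ca,pa,cb,pb):
    (o,d),(p,e)=ray(ca,pa),ray(cb,pb); d,e=d[0],e[0]
    s=np.linalg.lstsq(np.c_[d,-e],p-o,rcond=None)[0]; A,B=o+s[0]*d,p+s[1]*e
    return (A+B)/2,np.linalg.norm(A-B)*1e3
E
python3 - <<'E'
from h import *
np.set_printoptions(precision=4,suppress=True)
S,T=ci('side'),ci('top')
s=lambda x,y:[270+x/4,215+y/4]; t=lambda x,y:[290+x/4,180+y/4]
print('feet side',onz(S,[s(107,333),s(604,354),s(127,192),s(575,208)],.008))
print('feet top',onz(T,[t(90,318),t(95,163)],.008))
print('rail far edge side',onz(S,[s(60,205),s(652,227)],.036))
print('grooves side',onz(S,[s(70,257),s(640,282)],.036))
print('tri handle',tri(S,[[332.8,270.4]],T,[[339.2,257]]))
print('egg top',tri(S,s(255,88),T,t(201,187)))
print('brass side',onz(S,[[368.9,288],[394.4,289]],.0385), onz(S,s(449,290),.0385))
print('stage top rim', onz(T,t(200,182),.063))
print('tape',onz(T,t(625,240),.0125),onz(S,s(800,250),.0125))
print('lens',onz(T,t(470,100),.072),onz(S,s(585,80),.072))
print('blower',onz(T,t(140,95),.04))
print('lamp',onz(T,t(430,255),.29))
E
```

```text
feet side [[ 0.577   0.003   0.008 ]
 [ 0.5656 -0.2608  0.008 ]
 [ 0.6888 -0.0026  0.008 ]
 [ 0.6791 -0.2658  0.008 ]]
feet top [[ 0.5694  0.0022  0.008 ]
 [ 0.6835 -0.002   0.008 ]]
rail far edge side [[ 0.6462  0.0324  0.036 ]
 [ 0.6335 -0.2966  0.036 ]]
grooves side [[ 0.6052  0.0238  0.036 ]
 [ 0.5909 -0.2808  0.036 ]]
tri handle (array([ 0.57  , -0.071 ,  0.0962]), np.float64(1.0363264316092773))
egg top (array([ 0.6486, -0.0739,  0.119 ]), np.float64(0.7661094225759149))
brass side [[ 0.5796 -0.149   0.0385]
 [ 0.5774 -0.2024  0.0385]] [[ 0.5815 -0.1773  0.0385]]
stage top rim [[ 0.6604 -0.0764  0.063 ]]
tape [[ 0.6231 -0.3899  0.0125]] [[ 0.6404 -0.3871  0.0125]]
lens [[ 0.7164 -0.2681  0.072 ]] [[ 0.719  -0.2701  0.072 ]]
blower [[ 0.7282 -0.0353  0.04  ]]
lamp [[ 0.5849 -0.1882  0.29  ]]
```

```bash
cat >> h.py <<'E'
YAW=-0.041
G=np.array([.570,-.071,.095])
def targ(lean): 
    return Ro.from_euler('xyz',[np.pi,0,0]) if 0 else Ro.from_euler('z',YAW)*Ro.from_matrix(np.array([[np.cos(lean),0,np.sin(lean)],[0,-1,0],[np.sin(lean),0,-np.cos(lean)]]).T.T)
def units(p,R,s=None):
    s=s or readout.state(); R0=Ro.from_euler('xyz',s['tcp_rot'])
    return np.r_[(R0.inv()*R).as_rotvec()/np.radians(6),R0.inv().apply(p-s['eef_pos'])/.03].round(2)
E
python3 - <<'E'
from h import *
R=targ(np.radians(40)); print(R.as_matrix().round(3))
z=R.as_matrix()[:,2]; T=G+.019*z; print(T,T-.13*z); print(units(T-.13*z,R))
E
```

```text
[[ 0.765 -0.041  0.642]
 [-0.031 -0.999 -0.026]
 [ 0.643  0.    -0.766]]
[ 0.5822027  -0.07150059  0.08044516] [ 0.49871054 -0.06807549  0.18003093]
[ -0.98   6.62   2.65  15.55 -16.19   1.41]
```

Emit:
move_arm --plan '[-0.05, 0.3, 0.1, 0.8, -0.8, 0.07, 0, -0.14, 0.9, 0.4, 2.2, -2.3, 0.2, 0, -0.24, 1.6, 0.66, 3.8, -4.0, 0.35, 0, -0.34, 2.3, 0.93, 5.4, -5.6, 0.5, 0, -0.44, 3.0, 1.2, 7.0, -7.3, 0.63, 0, -0.54, 3.7, 1.46, 8.6, -8.9, 0.77, 0, -0.64, 4.3, 1.72, 10.1, -10.5, 0.9, 0, -0.74, 5.0, 2.0, 11.6, -12.1, 1.05, 0, -0.83, 5.6, 2.25, 13.1, -13.6, 1.2, 0, -0.9, 6.1, 2.45, 14.4, -15.0, 1.3, 0]'

```text
clock: 1.35
eef_pos: [0.4573, -0.1371, 0.1894]
tcp_rot: [3.137, -0.64, -0.011]
force: [16.0, -27.6, 5.4]
grip_width: 0.499
grip_force: 0.0
```

Run:
```python
from h import *
s=readout.state(); print(s['clock'],s['eef_pos'],s['tcp_rot'],s['joint_pos'].round(2),s['joint_vel'].round(2))
R=targ(np.radians(40)); z=R.as_matrix()[:,2]; T=G+.019*z; print(units(T-.08*z,R))
```

```text
1.35 [ 0.45726218 -0.13710907  0.18938039] [ 3.13655817 -0.64002812 -0.01113297] [ 0.86  0.01 -0.53  2.41 -1.04  0.21 -0.28] [-1.29 -0.08  0.    0.16 -0.03 -0.03 -0.1 ]
[-0.13  0.55  0.23  1.   -2.3   2.71]
```

Emit:
move_arm --plan '[0, 0, 0, 0.1, -0.2, 0.1, 0, 0, 0, 0, 0.1, -0.4, 0.2, 0, 0, 0, 0, 0.1, -0.6, 0.4, 0, 0, 0, 0, 0.1, -0.8, 0.6, 0, 0, 0, 0, 0.1, -0.9, 0.8, 0, 0, 0, 0, 0.1, -1.0, 1.0, 0, 0, 0, 0, 0.1, -1.0, 1.0, 0, 0, 0, 0, 0.1, -1.0, 1.0, 0, 0, 0, 0, 0.1, -1.0, 1.0, 0, 0, 0, 0, 0.1, -1.0, 1.0, 0]'

```text
clock: 2.6
eef_pos: [0.483, -0.1212, 0.1784]
tcp_rot: [-3.128, -0.616, -0.009]
force: [-0.1, -0.0, -0.1]
grip_width: 0.499
grip_force: 0.0
```

Run:
```python
from h import *
s=readout.state(); print(s['clock'],s['eef_pos'],s['tcp_rot'],s['joint_pos'].round(2),s['joint_vel'].round(2),s['force'])
R=targ(np.radians(40)); z=R.as_matrix()[:,2]; T=G+.019*z; print(units(T-.08*z,R),units(T,R))
```

```text
2.6 [ 0.48301502 -0.12120006  0.17835083] [-3.12796747 -0.61601883 -0.00938512] [-0.72  0.    1.02  2.44 -1.04  0.21 -0.31] [-1.79 -0.02  1.87  0.05 -0.04 -0.    0.09] [-0.14351716 -0.01411356 -0.05851713]
[-0.31  0.79  0.23  0.58 -1.72  1.93] [-0.31  0.79  0.23  0.8  -1.63  4.59]
```

```bash
cat > kin.py <<'E'
import numpy as np
from scipy.spatial.transform import Rotation as Ro
def fk(q,P,sg,full=False):
    d0,a,b,L,e1,e2,e3,w1,y0=P[:9]; A=[ 'z','y','z','y','z','y','z']
    tr=[(0,0,d0),(0,0,0),(e1,0,a),(e2,0,0),(e3,0,b),(w1,0,0),(0,0,L)]
    R=Ro.from_euler('z',y0); p=np.zeros(3)
    for i in range(7):
        # link offsets: translate after d0 before joints 2; a before joint4; b before joint6; L after joint7
        if i==1:p=p+R.apply([0,0,d0])
        if i==3:p=p+R.apply([e1,0,a])
        if i==4:p=p+R.apply([e2,0,0])
        if i==5:p=p+R.apply([e3,0,b])
        if i==6:p=p+R.apply([w1,0,0])
        R=R*Ro.from_euler(A[i],sg[i]*q[i])
    R=R*Ro.from_euler('z',P[9])
    return p+R.apply([0,0,L]),R
E
cat > fit.py <<'E'
from h import *
from kin import fk
import itertools,pickle
from scipy.optimize import least_squares
s=readout.state()
D=[([1.29310687,0.46945689,-0.04860782,1.53367349,0.02408672,1.14097796,-0.0823113],[0.16608345,-0.65364376,0.2214977],[-3.13966267,5e-5,.248815329]),
(s['joint_pos'],s['eef_pos'],s['tcp_rot'])]
res=[]
for sg in itertools.product([1,-1],repeat=4):
    S=[sg[0],1,sg[1],1,sg[2],1,sg[3]]
    def f(P):
        o=[]
        for q,p,e in D:
            pp,R=fk(q,P,S); o+=list((pp-p)*10)+list((R.inv()*Ro.from_euler('xyz',e)).as_rotvec())
        return np.r_[o,.02*P[4:8]]
    for y in [0,1.57,3.14,-1.57]:
      for t in [0,1.57,3.14,-1.57]:
        x=least_squares(f,[.36,.42,.45,.3,0,0,0,0,y,t]); res.append((x.cost,S,x.x))
res.sort(key=lambda t:t[0])
for c,S,x in res[:4]: print(c,S,x.round(3))
pickle.dump(res[0],open('kin.pkl','wb'))
E
python3 fit.py
```

```text
6.374277122549674e-05 [-1, 1, -1, 1, -1, 1, -1] [-1.182  1.817 -0.007  0.904 -0.273 -0.308 -0.309  0.155  6.277  1.566]
6.374277122549692e-05 [-1, 1, -1, 1, -1, 1, -1] [-1.182  1.817 -0.007  0.904 -0.273 -0.308 -0.309  0.155 -0.006  1.566]
6.374277122549732e-05 [-1, 1, -1, 1, -1, 1, -1] [-1.182  1.817 -0.007  0.904 -0.273 -0.308 -0.309  0.155 -0.006  1.566]
6.374277122549749e-05 [-1, 1, -1, 1, -1, 1, -1] [-1.182  1.817 -0.007  0.904 -0.273 -0.308 -0.309  0.155 -0.006 -4.718]
```

Run:
```python
from h import *
print(units(np.array([.52,.05,.22]),targ(np.radians(15))))
```

```text
[-0.26 -3.38  0.3   1.76 -5.72 -0.37]
```

Emit:
move_arm --plan '[0, 0, 0, 0, -0.5, 0, 0, 0, 0, 0, 0, -1.3, 0, 0, 0, 0, 0, 0, -2.2, 0, 0, 0, -0.4, 0, 0.2, -3.1, 0, 0, 0, -0.9, 0, 0.5, -4.0, -0.1, 0, 0, -1.5, 0, 0.8, -4.8, -0.2, 0, -0.1, -2.2, 0.1, 1.1, -5.4, -0.3, 0, -0.2, -2.8, 0.2, 1.4, -5.7, -0.4, 0, -0.25, -3.2, 0.3, 1.7, -5.7, -0.4, 0, -0.25, -3.4, 0.3, 1.8, -5.7, -0.4, 0]'

```text
clock: 3.85
eef_pos: [0.5227, 0.0514, 0.2227]
tcp_rot: [3.141, -0.263, -0.036]
force: [0.5, -0.7, -0.2]
grip_width: 0.5
grip_force: 0.0
```

```bash
python3 - <<'E'
from h import *
s=readout.state(); print(s['clock'],s['eef_pos'],s['tcp_rot'],s['joint_pos'].round(3).tolist(),s['joint_vel'].round(2))
E
cat > fit.py <<'E'
from h import *
from kin import fk
import pickle
from scipy.optimize import least_squares
s=readout.state()
D=[([1.29310687,0.46945689,-0.04860782,1.53367349,0.02408672,1.14097796,-0.0823113],[0.16608345,-0.65364376,0.2214977],[-3.13966267,5e-5,.248815329],1),
([ 0.86,0.01,-0.53,2.41,-1.04,0.21,-0.28],[ 0.45726218,-0.13710907,0.18938039],[ 3.13655817,-0.64002812,-0.01113297],.2),
([-0.72,0.,1.02,2.44,-1.04,0.21,-0.31],[ 0.48301502,-0.12120006,0.17835083],[-3.12796747,-0.61601883,-0.00938512],.2),
(s['joint_pos'],s['eef_pos'],s['tcp_rot'],1)]
S=[-1,1,-1,1,-1,1,-1]
pr=np.array([.36,.42,.4,.3,0,0,0,0])
def f(P):
    o=[]
    for q,p,e,w in D:
        pp,R=fk(q,P,S); o+=list((pp-p)*10*w)+list((R.inv()*Ro.from_euler('xyz',e)).as_rotvec()*w)
    return np.r_[o,.05*(P[:8]-pr)]
x=least_squares(f,[*pr,0,1.57]); print(x.cost,x.x.round(4)); print(f(x.x).round(4))
pickle.dump((S,x.x),open('kin.pkl','wb'))
E
python3 fit.py
```

```text
3.85 [0.52266382 0.0514023  0.22268075] [ 3.14120607 -0.26290152 -0.03632031] [-1.275, 0.167, 1.201, 2.109, -0.183, 0.717, -1.583] [ 0.31  0.13 -0.15 -0.07 -0.24  0.26  0.26]
0.0013558754704440183 [ 0.1083  0.4027  0.4183  0.1237  0.0128 -0.1729  0.1081 -0.0741 -0.0617
  1.5104]
[ 0.0004  0.0005 -0.0001  0.     -0.0001 -0.0013  0.0308 -0.0025 -0.001
  0.007   0.0003  0.0019 -0.0321  0.0024  0.0007  0.007  -0.0003  0.0002
  0.0006  0.0004  0.0002  0.016   0.0005  0.0008 -0.0126 -0.0009  0.0009
 -0.0088  0.0006 -0.0086  0.0054 -0.0037]
```

Run:
```python
from h import *
from kin import fk
s=readout.state()
for q,e in [([1.29310687,0.46945689,-0.04860782,1.53367349,0.02408672,1.14097796,-0.0823113],[-3.13966267,5e-5,.248815329]),(s['joint_pos'],s['tcp_rot'])]:
    R=fk(q,np.zeros(10),[-1,1,-1,1,-1,1,-1])[1]; print((R.inv()*Ro.from_euler('xyz',e)).as_rotvec().round(4))
```

```text
[-0.      0.      1.5708]
[-0.     -0.      1.5708]
```

Run:
```python
from h import *
print(units(np.array([.62,.10,.28]),targ(0)))
```

```text
[-0.   -2.51  0.04  3.57 -1.74 -1.02]
```

Emit:
move_arm --plan '[0, -0.3, 0, 0.3, -0.2, -0.1, 0, 0, -0.8, 0, 0.9, -0.5, -0.3, 0, 0, -1.3, 0, 1.6, -0.9, -0.5, 0, 0, -1.8, 0, 2.4, -1.3, -0.7, 0, 0, -2.2, 0, 3.1, -1.6, -0.9, 0, 0, -2.5, 0, 3.6, -1.7, -1.0, 0, 0, -2.5, 0, 3.6, -1.7, -1.0, 0, 0, -2.5, 0, 3.6, -1.7, -1.0, 0, 0, -2.5, 0, 3.6, -1.7, -1.0, 0, 0, -2.5, 0, 3.6, -1.7, -1.0, 0]'

```text
clock: 5.1
eef_pos: [0.618, 0.0977, 0.278]
tcp_rot: [-3.14, 0.002, -0.038]
force: [-0.8, 0.5, -1.2]
grip_width: 0.498
grip_force: 0.0
```

```bash
cat > log.py <<'E'
from h import *
import json
s=readout.state(); rec=[s['joint_pos'].tolist(),s['eef_pos'].tolist(),s['tcp_rot'].tolist()]
open('data.jsonl','a').write(json.dumps(rec)+'\n')
np.set_printoptions(precision=4,suppress=True)
print(s['clock'],s['eef_pos'],s['tcp_rot'],s['joint_pos'].round(3),s['joint_vel'].round(2),s['force'].round(1),s['grip_width'],s['grip_force'])
E
cat > data.jsonl <<'E'
[[1.29310687,0.46945689,-0.04860782,1.53367349,0.02408672,1.14097796,-0.0823113],[0.16608345,-0.65364376,0.2214977],[-3.13966267,5e-5,0.248815329]]
[[-1.275, 0.167, 1.201, 2.109, -0.183, 0.717, -1.583],[0.52266382,0.0514023,0.22268075],[3.14120607,-0.26290152,-0.03632031]]
E
python3 log.py
```

```text
5.1 [0.618  0.0977 0.278 ] [-3.1397  0.0024 -0.0383] [-0.907  0.488  1.001  1.626 -0.428  1.268 -1.436] [-0.    0.    0.   -0.01 -0.    0.   -0.  ] [-0.8  0.5 -1.2] 0.4981395574119791 0.0
```

```bash
cat > lfit.py <<'E'
import numpy as np,json
from scipy.spatial.transform import Rotation as Ro
SG=[-1,1,-1,1,-1,1,-1]; AX='zyzyzyz'
# offsets: after joint index k, vector comps used
C=[(1,'z'),(2,'z'),(3,'x'),(4,'x'),(5,'z'),(5,'x'),(6,'x'),(7,'z'),(3,'y'),(5,'y')]  # translation in frame after joint k
PR=np.array([.36,.42,0,0,.4,0,0,.3,0,0])
def rots(q):
    R=[Ro.identity()]
    for i in range(7): R.append(R[-1]*Ro.from_euler(AX[i],SG[i]*q[i]))
    return R
def A(q):
    R=rots(q); return np.array([R[k].apply(np.eye(3)['xyz'.index(c)]) for k,c in C]).T
# note (2,'z') would be along upper arm; joint3 about z leaves z unchanged
def fit(lam=.003):
    D=[json.loads(l) for l in open('data.jsonl')]
    M=np.vstack([A(d[0]) for d in D]); b=np.concatenate([d[1] for d in D])
    X=np.linalg.solve(M.T@M+lam**2*np.eye(len(PR)),M.T@b+lam**2*PR); return X,(M@X-b)
def fk(q,X): return A(q)@X, rots(q)[7]*Ro.from_euler('z',np.pi/2)
if __name__=='__main__':
    for l in [.03,.003]:
        X,r=fit(l); print(X.round(3),(r*1e3).round(1))
    q=[0.86,0.01,-0.53,2.41,-1.04,0.21,-0.28]; print(fk(q,X)[0],'[.4573 -.1371 .1894]')
    q=[-0.72,0.,1.02,2.44,-1.04,0.21,-0.31]; print(fk(q,X)[0],'[.483 -.1212 .1784]')
E
python3 lfit.py
```

```text
[ 0.324  0.464  0.089 -0.119  0.492  0.13   0.058  0.261  0.009 -0.049] [ 1.6 -0.  -0.4  0.1 -1.9  0.3 -0.7  0.5  0.2]
[ 0.324  0.457  0.118 -0.13   0.496  0.138  0.086  0.244  0.023 -0.065] [ 0.  0. -0.  0. -0.  0. -0.  0.  0.]
[0.59135709 0.0369141  0.20251176] [.4573 -.1371 .1894]
[0.57411006 0.0589103  0.19343129] [.483 -.1212 .1784]
```

```bash
cat >> data.jsonl <<'E'
[[0.86,0.01,-0.53,2.41,-1.04,0.21,-0.28],[0.45726218,-0.13710907,0.18938039],[0,0,0]]
[[-0.72,0.0,1.02,2.44,-1.04,0.21,-0.31],[0.48301502,-0.12120006,0.17835083],[0,0,0]]
E
python3 lfit.py
python3 - <<'E'
from lfit import *
for q,e in [([0.86,0.01,-0.53,2.41,-1.04,0.21,-0.28],[3.13655817,-0.64002812,-0.01113297]),([-0.72,0.,1.02,2.44,-1.04,0.21,-0.31],[-3.12796747,-0.61601883,-0.00938512])]:
    print(((rots(q)[7]*Ro.from_euler('z',np.pi/2)).inv()*Ro.from_euler('xyz',e)).as_rotvec().round(3))
E
```

```text
[ 0.103  0.388  0.015 -0.188  0.424  0.119 -0.068  0.104 -0.044  0.006] [  2.6   2.5  -0.1  -2.4  -4.8   3.6   2.5   1.3  -1.6  16.3  -1.3  -1.4
 -14.8   0.4  -0.4]
[ 0.059  0.353  0.025 -0.23   0.412  0.142 -0.074  0.047 -0.05   0.01 ] [ -0.5   4.8  -0.6  -1.5  -3.4   4.2   5.4   2.6  -1.3  14.9  -1.1  -1.8
 -14.3   0.2  -0.5]
[ 0.47219054 -0.13817637  0.18757231] [.4573 -.1371 .1894]
[ 0.4687383  -0.12097451  0.17784765] [.483 -.1212 .1784]
[-0.002  0.    -0.001]
[-0.001 -0.002 -0.009]
```

```bash
sed -i "s/(5,'y')\]/(5,'y'),(1,'x'),(1,'y'),(7,'x'),(7,'y')]/; s/.3,0,0\])/.3,0,0,0,0,0,0])/" lfit.py; python3 lfit.py
```

```text
[ 0.237  0.544 -0.    -0.007  0.466  0.006 -0.004  0.306 -0.014  0.001
 -0.001 -0.027 -0.001 -0.002] [-0.2  0.1  0.6 -0.   0.6 -0.4  0.  -0.7 -0.4  0.4 -0.1 -0.2 -0.3 -0.
  0.4]
[ 0.242  0.565 -0.     0.011  0.469 -0.007  0.005  0.326 -0.013 -0.001
 -0.001 -0.028 -0.     0.   ] [-0.  -0.   0.   0.  -0.  -0.  -0.   0.  -0.   0.  -0.  -0.3 -0.   0.
  0.3]
[ 0.45726924 -0.13711295  0.18910676] [.4573 -.1371 .1894]
[ 0.48300705 -0.12119961  0.178642  ] [.483 -.1212 .1784]
```

```bash
sed -i "s/^C=.*/C=[(1,'z'),(2,'z'),(5,'z'),(7,'z'),(1,'y'),(3,'y'),(5,'y')]/; s/^PR=.*/PR=np.array([.24,.55,.467,.31,0,0,0])/" lfit.py; python3 lfit.py
cat > ik.py <<'E'
from lfit import *
from scipy.optimize import least_squares
X,_=fit()
LO=np.array([-2.59,-.33,-1.39,.1,-1.04,.21,-2.66]);HI=np.array([2.59,1.99,1.29,2.45,4.18,1.99,2.66])
def T(lean,yaw=-.041):
    return Ro.from_euler('z',yaw)*Ro.from_matrix([[np.cos(lean),0,np.sin(lean)],[0,-1,0],[np.sin(lean),0,-np.cos(lean)]])
def ik(p,R,q0,w=.002):
    def f(q):
        pp,RR=fk(q,X); return np.r_[(pp-p)*5,(RR.inv()*R).as_rotvec(),w*(q-q0)]
    m=.04
    x=least_squares(f,np.clip(q0,LO+m+.001,HI-m-.001),bounds=(LO+m,HI-m)); e=f(x.x); return x.x,np.abs(e[:3]).max()/5*1e3,np.abs(e[3:6]).max()
E
python3 - <<'E'
from ik import *
G=np.array([.570,-.071,.095]); qc=np.array([-0.907,0.488,1.001,1.626,-0.428,1.268,-1.436])
rng=np.random.default_rng(0)
for lean in [25,30,35,40,45,50,55,60,65]:
    R=T(np.radians(lean)); z=R.as_matrix()[:,2]
    for name,d in [('load',np.zeros(3)),('shoot',np.array([-.0043,-.106,0]))]:
        p=G+d+.019*z
        q,e,a=ik(p,R,qc); print(lean,name,'cur',q.round(2),round(e,1),round(a,3))
        if name=='load':
            sols=[]
            for k in range(25):
                q,e,a=ik(p,R,rng.uniform(LO,HI),.0005)
                if e<1 and a<.02: sols.append((np.minimum(q-LO,HI-q).min(),q.round(2)))
            sols.sort(key=lambda t:-t[0]); print('  n',len(sols),sols[:2])
E
```

```text
[ 0.237  0.554  0.466  0.314 -0.027 -0.015 -0.   ] [-0.4  0.3  0.2  0.1  0.3  0.   0.3  0.  -0.1  0.4 -0.4 -0.3 -0.4  0.4
  0.3]
[ 0.237  0.554  0.466  0.314 -0.027 -0.015 -0.   ] [-0.4  0.2  0.2  0.1  0.3  0.   0.3  0.  -0.2  0.4 -0.4 -0.3 -0.4  0.4
  0.3]
[ 0.45764177 -0.13755136  0.18907837] [.4573 -.1371 .1894]
[ 0.48258414 -0.12082935  0.17862965] [.483 -.1212 .1784]
25 load cur [-0.37  0.4   0.52  2.22 -1.    0.25 -0.6 ] 0.8 0.013
  n 14 [(np.float64(0.04000070006754444), array([ 0.49,  0.42, -0.53,  2.18,  0.95,  0.25, -2.46])), (np.float64(0.04000068448553007), array([ 0.68,  0.48, -0.77,  2.17,  1.15,  0.36, -2.62]))]
25 shoot cur [ 0.01  0.4   0.33  2.17 -1.    0.28 -0.39] 0.0 0.0
30 load cur [-0.35  0.39  0.51  2.22 -1.    0.25 -0.59] 5.6 0.089
  n 0 []
30 shoot cur [ 0.14  0.39  0.19  2.17 -1.    0.25 -0.36] 3.7 0.059
35 load cur [-0.33  0.38  0.49  2.21 -1.    0.25 -0.58] 10.3 0.165
  n 13 [(np.float64(0.05620565229783825), array([-0.5 ,  0.44,  0.69,  2.35,  4.12,  0.34,  0.53])), (np.float64(0.04000001240232101), array([-0.33,  0.39,  0.47,  2.34,  3.95,  0.25,  0.73])
[... 787 characters left out ...]
4 0.388
  n 8 [(np.float64(0.04000000000000137), array([ 0.98,  0.78, -1.15,  2.41,  2.45,  0.81,  2.62])), (np.float64(0.04000000000000048), array([ 0.98,  0.78, -1.15,  2.41,  2.45,  0.81,  2.62]))]
50 shoot cur [ 0.76  0.43 -0.4   2.13 -1.    0.25 -0.17] 18.8 0.292
55 load cur [-0.06  0.33  0.23  2.19 -1.    0.25 -0.5 ] 28.9 0.459
  n 0 []
55 shoot cur [ 0.97  0.49 -0.6   2.12 -1.    0.25 -0.07] 21.2 0.325
60 load cur [ 0.18  0.32 -0.    2.18 -1.    0.25 -0.43] 32.9 0.521
  n 0 []
60 shoot cur [ 1.17  0.59 -0.79  2.11 -1.    0.25  0.07] 22.1 0.333
65 load cur [ 0.6   0.37 -0.41  2.16 -1.    0.25 -0.28] 35.5 0.557
  n 0 []
65 shoot cur [ 1.36  0.75 -0.96  2.11 -1.    0.25  0.25] 26.1 0.419
```

```bash
cat >> ik.py <<'E'
def step(p,R,q,n=3):
    for _ in range(n):   # damped least-norm differential IK with clamped joints
        pp,RR=fk(q,X); e=np.r_[(p-pp),(RR.inv()*R).as_rotvec()]
        J=np.zeros((6,7))
        for i in range(7):
            dq=q.copy(); dq[i]+=1e-5; a,b=fk(dq,X); J[:,i]=np.r_[(a-pp)/1e-5,(RR.inv()*b).as_rotvec()/1e-5]
        d=J.T@np.linalg.solve(J@J.T+1e-5*np.eye(6),e); q=np.clip(q+d,LO,HI)
    pp,RR=fk(q,X); return q,np.linalg.norm(pp-p)*1e3,(RR.inv()*R).magnitude()
def track(qs,q):
    E=0
    for a in qs:
        p,R=fk(a,X); q,e,w=step(p,R,q); E=max(E,e+100*w)
    return q,E
E
python3 - <<'E'
from ik import *
G=np.array([.570,-.071,.095]); qc=np.array([-0.907,0.488,1.001,1.626,-0.428,1.268,-1.436])
R=T(np.radians(40))*Ro.from_euler('z',np.pi); z=R.as_matrix()[:,2]; 
pre=G+(.019-.09)*z
g0=np.array([.6,.46,-.66,2.3,2.45,.40,-.76])
for back in [0,.05,.09]:
    q,e,a=ik(G+(.019-back)*z,R,g0); print(back,q.round(3),e,a)
q,e,a=ik(pre,R,g0)
def L(a,b,n): return [a+(b-a)*t for t in np.linspace(0,1,n+1)[1:]]
v1=qc.copy(); v1[5]=.4
path=L(qc,v1,8)+L(v1,q,32)
qq=qc
for i,w in enumerate(path):
    qq,E=track([w],qq); p,RR=fk(w,X)
    if i%4==3: print(i,p.round(3),RR.as_matrix()[:,2].round(2),'sim',qq.round(2),round(E,1),'des',w.round(2))
E
```

```text
0 [ 0.614  0.462 -0.662  2.339  2.452  0.373 -0.762] 1.400795035522151e-05 1.9023724700216484e-07
0.05 [ 0.651  0.322 -0.674  2.383  2.428  0.272 -0.776] 0.00012273082038161132 7.056867090570878e-07
0.09 [ 0.97   0.279 -1.006  2.398  2.088  0.25  -0.422] 0.0027997875583496423 2.817255848078649e-05
3 [0.748 0.075 0.306] [ 0.41 -0.07 -0.91] sim [-0.93  0.5   1.04  1.63 -0.46  0.84 -1.41] 0.0 des [-0.91  0.49  1.    1.63 -0.43  0.83 -1.44]
7 [0.854 0.057 0.388] [ 0.75 -0.13 -0.65] sim [-0.93  0.51  1.05  1.63 -0.51  0.41 -1.37] 0.0 des [-0.91  0.49  1.    1.63 -0.43  0.4  -1.44]
11 [ 0.816 -0.025  0.29 ] [ 0.63 -0.21 -0.75] sim [-0.78  0.52  0.92  1.73 -0.39  0.4  -1.08] 0.0 des [-0.67  0.46  0.75  1.72 -0.11  0.38 -1.31]
15 [ 0.767 -0.083  0.219] [ 0.54 -0.25 -0.8 ] sim [-0.64  0.5   0.8   1.83 -0.26  0.36 -0.78] 0.0 des [-0.44  0.44  0.5   1.82  0.2   0.36 -1.18]
19 [ 0.717 -0.119  0.171] [ 0.49 -0.26 -0.83] sim [-0.52  0.47  0.68  1.93 -0.12  0.29 -0.48] 0.0 des [-0.2   0.41  0.25  1.92  0.52  0.34 -1.06]
23 [ 0.673 -0.136  0.144] [ 0.48 -0.25 -0.84] sim [-0.41  0.42  0.56  2.04  0.04  0.21 -0.2 ] 0.0 des [ 0.03  0.38 -0.    2.01  0.83  0.33 -0.93]
27 [ 0.634 -0.137  0.133] [ 0.5  -0.22 -0.84] sim [-0.31  0.36  0.45  2.14  0.22  0.21  0.05] 35.7 des [ 0.27  0.36 -0.25  2.11  1.14  0.31 -0.8 ]
31 [ 0.598 -0.124  0.133] [ 0.55 -0.17 -0.82] sim [-0.26  0.29  0.38  2.25  0.48  0.21  0.22] 72.7 des [ 0.5   0.33 -0.5   2.2   1.46  0.29 -0.68]
35 [ 0.563 -0.101  0.14 ] [ 0.6  -0.1  -0.79] sim [-0.4   0.2   0.53  2.36  1.28  0.21 -0.14] 113.4 des [ 0.74  0.31 -0.76  2.3   1.77  0.27 -0.55]
39 [ 0.524 -0.069  0.149] [ 0.64 -0.03 -0.77] sim [ 0.23  0.15 -0.19  2.43  3.02  0.21 -1.43] 30.8 des [ 0.97  0.28 -1.01  2.4   2.09  0.25 -0.42]
```

```bash
cat > search.py <<'E'
from ik import *
import pickle,time
G=np.array([.570,-.071,.095]); qc=np.array([-0.907,0.488,1.001,1.626,-0.428,1.268,-1.436])
R=T(np.radians(40))*Ro.from_euler('z',np.pi)
tip=G+.019*R.as_matrix()[:,2]
pre=tip+[0,0,.055]; pre2=tip+[0.0,.12,.10]; sh=tip+[-.0043,-.106,.008]
def L(a,b,n): return [a+(b-a)*t for t in np.linspace(0,1,n+1)[1:]]
def ok(p,R):
    M=R.as_matrix()
    P=[p]+[p-.07*M[:,2]+s*.095*M[:,1] for s in(1,-1)]+[p-.31*M[:,2]]+[p-.2*M[:,2]+s*.095*M[:,1] for s in(1,-1)]
    for x in P:
        if x[2]<.14 and x[0]>.35: return False
        if x[2]<.05: return False
        if x[2]<.19 and np.hypot(x[0]-.65,x[1]+.075)<.06: return False
        if x[2]>.2 and x[0]>.46 and x[1]<-.09: return False
    return True
def cart(q,a,b,Ra,Rb,n):
    rv=(Ra.inv()*Rb).as_rotvec(); out=[]
    for t in np.linspace(0,1,n+1)[1:]:
        q,e,w=step(a+(b-a)*t,Ra*Ro.from_rotvec(rv*t),q); out.append(e+100*w)
    return q,max(out)
rng=np.random.default_rng(1); best=[]; t0=time.time(); n=0; why=[0,0,0]
while time.time()-t0<400:
    n+=1
    v2=np.array([rng.uniform(-.8,.6),rng.uniform(.2,.9),rng.uniform(-.9,.9),rng.uniform(1.2,2.1),rng.uniform(.8,1.8),rng.uniform(.4,1.5),rng.uniform(-2,0)])
    v3=np.array([rng.uniform(-.4,.8),rng.uniform(.2,.9),rng.uniform(-1.1,.3),rng.uniform(1.3,2.2),rng.uniform(2,3),rng.uniform(.4,1.2),rng.uniform(-1.6,0)])
    path=L(qc,v2,12)+L(v2,v3,12)
    if not all(ok(*fk(w,X)) for w in path): why[0]+=1; continue
    a,Ra=fk(v3,X)
    if not all(ok(a+(pre2-a)*t,Ra*Ro.from_rotvec((Ra.inv()*R).as_rotvec()*t)) for t in np.linspace(0,1,6)[:-1]): why[1]+=1; continue
    q,E=track(path,qc)
    if E>10: why[2]+=1; continue
    q,e1=cart(q,a,pre2,Ra,R,10)
    q,e2=cart(q,pre2,pre,R,R,6); qp=q
    q,e3=cart(q,pre,tip,R,R,3); qg=q
    q,e4=cart(q,tip,sh,R,R,5)
    E=max(E,e1,e2,e3,e4); m=min(np.minimum(x-LO,HI-x).min() for x in(qp,qg,q))
    best.append((-m if E<8 else E,m,E,v2,v3,qp,qg,q))
best.sort(key=lambda t:t[0]); print(n,why,len(best)); pickle.dump(best[:10],open('best.pkl','wb'))
np.set_printoptions(precision=2,suppress=True)
for b in best[:4]: print(b)
E
python3 search.py
```

```text
17874 [16079, 3, 1535] 257
(np.float64(45.76872079994658), np.float64(0.0), np.float64(45.76872079994658), array([-0.55,  0.33, -0.73,  2.04,  1.2 ,  0.85, -0.36]), array([ 0.5 ,  0.31, -0.82,  1.31,  2.97,  0.45, -1.12]), array([ 0.26,  0.26, -0.24,  2.33,  2.8 ,  0.21, -1.2 ]), array([ 0.3 ,  0.39, -0.29,  2.36,  2.85,  0.31, -1.22]), array([ 0.72,  0.43, -0.47,  2.29,  3.17,  0.21, -1.29]))
(np.float64(54.806332969962355), np.float64(0.0), np.float64(54.806332969962355), array([-0.01,  0.38, -0.6 ,  1.99,  1.71,  1.3 , -0.1 ]), array([ 0.17,  0.22, -0.89,  1.35,  2.4 ,  0.58, -1.35]), array([ 0.22,  0.26, -0.19,  2.33,  2.88,  0.21, -1.28]), array([ 0.25,  0.39, -0.23,  2.36,  2.92,  0.3 , -1.3 ]), array([ 0.68,  0.42, -0.43,  2.29,  3.26,  0.21, -1.38]))
(np.float64(59.17303276325687), np.float64(0.0), np.float64(59.17303276325687), array([-0.74,  0.35, -0.58,  1.54,  1.52,  0.78, -0.18]), array([-0.06,  0.51, -1.09,  1.55,  2.98,  0.63, -1.23]), array([ 0.2 ,  0.26, -0.16,  2.33,  2.93,  0.21, -1.33]), array([ 0.22,  0.39, -0.19,  2.36,  2.96,  0.3 , -1.35]), array([ 0.66,  0.42, -0.4 ,  2.29,  3.3 ,  0.21, -1.44]))
(np.float64(59.24370177151946), np.float64(0.0), np.float64(59.24370177151946), array([-0.71,  0.25, -0.  ,  2.06,  1.08,  1.41, -0.18]), array([-0.25,  0.61, -1.06,  1.74,  2.15,  0.53, -0.49]), array([ 0.2 ,  0.26, -0.16,  2.33,  2.93,  0.21, -1.33]), array([ 0.22,  0.39, -0.19,  2.36,  2.96,  0.3 , -1.35]), array([ 0.66,  0.42, -0.4 ,  2.29,  3.3 ,  0.21, -1.43]))
```

```bash
sed -i 's/t0<400/t0<100/; s/best.append((-m if E<8 else E,m,E,/best.append((-m if E<8 else E,m,[round(float(v),1) for v in (E0,e1,e2,e3,e4)],/; s/    E=max(E,e1/    E0=E; E=max(E,e1/' search.py
for l in 44 48; do sed "s/np.radians(40)/np.radians($l)/; s/best.pkl/best$l.pkl/" search.py > s$l.py; python3 s$l.py > o$l & done; wait; head -c 1800 o44; echo; head -c 1800 o48
```

```text
4858 [4341, 2, 445] 70
(np.float64(14.762819466724102), np.float64(0.04444084930929204), [0.0, 14.8, 10.5, 0.0, 0.0], array([-0.71,  0.25, -0.  ,  2.06,  1.08,  1.41, -0.18]), array([-0.25,  0.61, -1.06,  1.74,  2.15,  0.53, -0.49]), array([ 0.11,  0.27, -0.06,  2.37,  3.13,  0.27, -1.54]), array([ 0.1 ,  0.4 , -0.05,  2.41,  3.13,  0.43, -1.53]), array([ 0.49,  0.41, -0.19,  2.34,  3.53,  0.36, -1.68]))
(np.float64(18.034980957767303), np.float64(0.042529630975170374), [0.0, 18.0, 12.6, 0.0, 0.0], array([ 0.04,  0.36, -0.72,  1.91,  0.86,  1.28, -0.12]), array([-0.08,  0.53, -0.61,  2.02,  2.6 ,  0.87, -0.06]), array([ 0.08,  0.27, -0.02,  2.38,  3.17,  0.27, -1.58]), array([ 0.07,  0.4 , -0.01,  2.41,  3.16,  0.43, -1.57]), array([ 0.46,  0.41, -0.15,  2.34,  3.57,  0.37, -1.72]))
(np.float64(18.716029703042075), np.float64(0.0421275325311079), [0.0, 18.7, 13.0, 0.0, 0.0], array([-0.75,  0.3 ,  0.19,  1.74,  1.04,  1.13, -0.07]), array([ 0.06,  0.44, -0.54,  2.  ,  2.31,  0.86, -0.11]), array([ 0.07,  0.27, -0.01,  2.38,  3.17,  0.27, -1.59]), array([ 0.06,  0.4 , -0.01,  2.41,  3.
[... 1235 characters left out ...]
loat64(-0.0), np.float64(0.0), [0.0, 0.0, 0.0, 7.2, 0.1], array([-0.47,  0.23, -0.03,  1.76,  0.93,  1.2 , -0.04]), array([ 0.13,  0.21, -0.86,  1.88,  2.99,  0.55, -1.49]), array([-0.21,  0.29,  0.31,  2.43,  3.38,  0.42, -1.82]), array([-0.2 ,  0.44,  0.31,  2.45,  3.35,  0.6 , -1.81]), array([ 0.12,  0.44,  0.27,  2.39,  3.73,  0.59, -1.94]))
(np.float64(-0.0), np.float64(0.0), [0.0, 0.0, 0.0, 6.7, 0.0], array([-0.46,  0.28, -0.24,  1.43,  1.69,  0.98, -0.1 ]), array([-0.15,  0.54,  0.07,  1.77,  2.95,  0.55, -0.63]), array([-0.2 ,  0.29,  0.3 ,  2.43,  3.37,  0.42, -1.81]), array([-0.19,  0.44,  0.29,  2.45,  3.34,  0.59, -1.8 ]), array([ 0.13,  0.44,  0.26,  2.39,  3.72,  0.59, -1.93]))
```

```bash
cat > geo.py <<'E'
import re
src=open('search.py').read().split('rng=np')[0].replace('radians(40)','radians(46)'); exec(src)
np.set_printoptions(precision=2,suppress=True)
if __name__=='__main__':
  for f in ['best48.pkl','best44.pkl']:
    for k,b in enumerate(pickle.load(open(f,'rb'))[:6]):
      q=qc; a,Ra=fk(qc,X); out=[]; good=True
      for c,Rc in [fk(b[3],X),fk(b[4],X),(pre2,R),(pre,R),(tip,R),(sh,R)]:
        ang=(Ra.inv()*Rc).magnitude(); rv=(Ra.inv()*Rc).as_rotvec(); n=max(4,int(ang/.12))
        if c is not tip and c is not sh and c is not pre:
            good&=all(ok(a+(c-a)*t,Ra*Ro.from_rotvec(rv*t)) for t in np.linspace(0,.95,12))
        q,e=cart(q,a,c,Ra,Rc,n); out.append((round(float(np.degrees(ang))),round(float(np.linalg.norm(c-a)),2),round(float(e),1),float(np.minimum(q-LO,HI-q).min().round(2)))); a,Ra=c,Rc
      print(f,k,good,out,q)
E
python3 geo.py
```

```text
best48.pkl 0 True [(157, 0.12, 0.0, 0.36), (101, 0.67, 0.0, 0.04), (53, 0.68, 0.0, 0.01), (0, 0.13, 0.0, 0.05), (0, 0.06, 0.0, 0.02), (0, 0.11, 0.0, 0.09)] [ 0.35  0.42 -0.01  2.36  3.62  0.46 -1.8 ]
best48.pkl 1 True [(164, 0.22, 0.0, 0.43), (87, 0.51, 0.0, 0.34), (81, 0.66, 2.9, 0.0), (0, 0.13, 0.0, 0.04), (0, 0.06, 0.0, 0.01), (0, 0.11, 0.0, 0.08)] [ 0.23  0.42  0.13  2.37  3.7   0.5  -1.9 ]
best48.pkl 2 True [(144, 0.12, 0.0, 0.56), (93, 0.46, 0.0, 0.35), (60, 0.58, 5.3, 0.0), (0, 0.13, 0.0, 0.04), (0, 0.06, 0.0, 0.01), (0, 0.11, 0.0, 0.08)] [ 0.18  0.42  0.18  2.37  3.73  0.51 -1.93]
best48.pkl 3 True [(172, 0.48, 0.0, 0.22), (50, 0.44, 0.0, 0.34), (58, 0.39, 0.0, 0.0), (0, 0.13, 0.0, 0.05), (0, 0.06, 0.0, 0.02), (0, 0.11, 0.0, 0.09)] [ 0.29  0.42  0.06  2.36  3.66  0.48 -1.85]
best48.pkl 4 True [(124, 0.38, 0.0, 0.19), (77, 0.57, 0.1, 0.32), (27, 0.34, 6.1, 0.0), (0, 0.13, 0.0, 0.04), (0, 0.06, 0.0, 0.01), (0, 0.11, 0.0, 0.08)] [ 0.17  0.42  0.2   2.37  3.74  0.52 -1.95]
best48.pkl 5 True [(148, 0.09, 0.0, 0.48), (102, 0.34, 0.0, 0.38), (69, 0.34, 0.0, 0.02), (0, 0.13, 0.0, 0.0
[... 586 characters left out ...]
.13, 0.0, 0.05), (0, 0.06, 0.0, 0.02), (0, 0.11, 0.0, 0.09)] [ 0.34  0.42 -0.01  2.36  3.63  0.46 -1.8 ]
best44.pkl 3 True [(177, 0.14, 0.0, 0.36), (102, 0.66, 0.0, 0.2), (80, 0.82, 11.0, 0.0), (0, 0.13, 0.0, 0.04), (0, 0.06, 0.0, 0.01), (0, 0.11, 0.0, 0.08)] [ 0.13  0.42  0.24  2.37  3.76  0.53 -1.97]
best44.pkl 4 True [(150, 0.19, 0.0, 0.35), (82, 0.64, 0.0, 0.31), (52, 0.55, 0.0, 0.01), (0, 0.13, 0.0, 0.05), (0, 0.06, 0.0, 0.02), (0, 0.11, 0.0, 0.09)] [ 0.32  0.42  0.02  2.36  3.64  0.47 -1.82]
best44.pkl 5 True [(119, 0.11, 0.0, 0.44), (81, 0.55, 0.0, 0.07), (39, 0.55, 0.0, 0.0), (0, 0.13, 0.0, 0.05), (0, 0.06, 0.0, 0.02), (0, 0.11, 0.0, 0.09)] [ 0.3   0.42  0.04  2.36  3.66  0.47 -1.84]
```

```bash
cat > go.py <<'E'
# usage: go.py name -> units from the present pose to a key pose
import sys; from geo import *
import h
b=pickle.load(open('best44.pkl','rb'))[2]
K={'v2':fk(b[3],X),'v3':fk(b[4],X),'pre2':(pre2,R),'pre':(pre,R),'tip':(tip,R)}
p,RR=K[sys.argv[1]]; u=h.units(p,RR); print(sys.argv[1],p,'units',u.tolist(),'deg',np.linalg.norm(u[:3])*6)
E
python3 go.py v2; python3 go.py pre2
```

```text
v2 [0.69 0.11 0.39] units [-11.05, -5.67, -22.24, 2.39, -0.47, -3.67] deg 152.83744305634008
pre2 [0.58 0.05 0.18] units [-11.75, -0.04, -27.59, -1.07, 1.69, 3.21] deg 179.92720528035775
```

Emit:
move_arm --plan '[-0.33, -0.17, -0.67, 0.07, 0, -0.11, 0, -0.88, -0.45, -1.78, 0.19, -0.04, -0.29, 0, -1.55, -0.79, -3.11, 0.33, -0.07, -0.51, 0, -2.21, -1.13, -4.45, 0.48, -0.09, -0.73, 0, -2.87, -1.47, -5.78, 0.62, -0.12, -0.95, 0, -3.54, -1.81, -7.12, 0.76, -0.15, -1.17, 0, -4.2, -2.15, -8.45, 0.91, -0.18, -1.39, 0, -4.86, -2.49, -9.79, 1.05, -0.21, -1.61, 0, -5.5, -2.8, -11.1, 1.2, -0.23, -1.83, 0, -6.08, -3.12, -12.23, 1.31, -0.26, -2.02, 0]'

```text
clock: 6.35
eef_pos: [0.6583, 0.1046, 0.3386]
tcp_rot: [2.829, 0.597, 1.204]
force: [-0.3, 0.5, -0.6]
grip_width: 0.5
grip_force: 0.0
```

```bash
python3 log.py; python3 go.py v2
```

```text
6.35 [0.6583 0.1046 0.3386] [2.8291 0.5974 1.2043] [-1.02   0.573  0.834  1.455  0.254  1.359 -0.591] [-0.18 -0.05 -0.09  0.13  0.56 -0.19  0.6 ] [-0.3  0.5 -0.6] 0.4998642447665572 0.0
v2 [0.69 0.11 0.39] units [-4.95, -2.54, -9.96, -0.51, 1.42, -1.28] deg 68.45148062679142
```

Tracking as predicted; continuing to v2.

Emit:
move_arm --plan '[-0.5, -0.25, -1.0, -0.05, 0.14, -0.13, 0, -1.0, -0.51, -2.0, -0.1, 0.28, -0.26, 0, -1.65, -0.85, -3.3, -0.17, 0.47, -0.43, 0, -2.3, -1.2, -4.65, -0.24, 0.66, -0.6, 0, -2.97, -1.5, -5.98, -0.31, 0.85, -0.77, 0, -3.6, -1.86, -7.3, -0.37, 1.04, -0.94, 0, -4.3, -2.2, -8.6, -0.44, 1.23, -1.1, 0, -4.8, -2.45, -9.6, -0.49, 1.37, -1.23, 0, -4.95, -2.54, -9.96, -0.51, 1.42, -1.28, 0, -4.95, -2.54, -9.96, -0.51, 1.42, -1.28, 0]'

```text
clock: 7.6
eef_pos: [0.6904, 0.1076, 0.3884]
tcp_rot: [-2.85, 0.955, 2.707]
force: [-0.7, 0.2, -0.1]
grip_width: 0.498
grip_force: 0.0
```

```bash
python3 log.py; python3 go.py v3
```

```text
7.6 [0.6904 0.1076 0.3884] [-2.8505  0.9547  2.7073] [-1.172  0.357  0.755  1.759  0.87   0.972  0.035] [ 0.    0.02 -0.   -0.01 -0.   -0.   -0.01] [-0.7  0.2 -0.1] 0.497863266254011 0.0
v3 [0.8  0.11 0.33] units [-3.85, -5.55, -7.37, -0.44, 2.67, 3.16] deg 59.98256746755678
```

Emit:
move_arm --plan '[-0.2, -0.28, -0.37, -0.02, 0.13, 0.16, 0, -0.6, -0.83, -1.1, -0.07, 0.4, 0.47, 0, -1.15, -1.66, -2.2, -0.13, 0.8, 0.95, 0, -1.73, -2.5, -3.3, -0.2, 1.2, 1.42, 0, -2.3, -3.33, -4.4, -0.26, 1.6, 1.9, 0, -2.9, -4.16, -5.5, -0.33, 2.0, 2.37, 0, -3.46, -5.0, -6.6, -0.4, 2.4, 2.84, 0, -3.8, -5.4, -7.2, -0.43, 2.6, 3.1, 0, -3.85, -5.55, -7.37, -0.44, 2.67, 3.16, 0, -3.85, -5.55, -7.37, -0.44, 2.67, 3.16, 0]'

```text
clock: 8.85
eef_pos: [0.803, 0.109, 0.3327]
tcp_rot: [-1.927, 0.81, -1.963]
force: [-0.7, -0.4, 0.1]
grip_width: 0.5
grip_force: 0.0
```

```bash
python3 log.py; python3 go.py pre2
python3 - <<'E'
from geo import *
import h
from lfit import fit
s=h.readout.state(); q=s['joint_pos'].copy(); print(fk(q,X)[0]-s['eef_pos'])
a,Ra=fk(q,X)
for c in [pre2,pre,tip,sh]:
    q,e=cart(q,a,c,Ra,R,10); print(q,e); a,Ra=c,R
E
```

```text
8.85 [0.803  0.109  0.3327] [-1.9274  0.8101 -1.9632] [-0.897  0.446  0.68   2.052  2.553  0.56  -0.705] [-0.03 -0.    0.01 -0.01 -0.02 -0.    0.01] [-0.7 -0.4  0.1] 0.5001983092859126 0.0
pre2 [0.58 0.05 0.18] units [-2.53, 4.5, 6.38, 6.86, 2.18, -5.58] deg 49.242164858990506
[-0.  0. -0.]
[-0.7   0.18  0.48  2.39  2.48  0.22 -1.17] 1.194295308063711e-05
[-0.01  0.27  0.07  2.4   3.23  0.34 -1.66] 6.860964084615154e-07
[-0.01  0.41  0.08  2.43  3.22  0.51 -1.65] 4.936884177144572e-09
[ 0.34  0.42 -0.01  2.36  3.63  0.46 -1.8 ] 1.1498324590741682e-08
```

```bash
sed -i 's/^K=/pre2=tip+[.02,.11,.08]\nK=/' go.py; python3 go.py pre2
python3 - <<'E'
from geo import *
import h
q=h.readout.state()['joint_pos'].copy(); a,Ra=fk(q,X)
for c in [tip+[.02,.11,.08],pre,tip]:
    q,e=cart(q,a,c,Ra,R,10); print(q,e); a,Ra=c,R
E
```

```text
pre2 [0.6  0.04 0.16] units [-2.53, 4.5, 6.38, 7.37, 2.31, -4.73] deg 49.242164858990506
[-0.52  0.24  0.32  2.36  2.65  0.26 -1.32] 1.6948739284718354e-05
[ 0.02  0.27  0.04  2.4   3.21  0.33 -1.63] 4.297380579128122e-08
[ 0.02  0.41  0.05  2.43  3.2   0.5  -1.62] 4.538104314464942e-09
```

Emit:
move_arm --plan '[-0.1, 0.18, 0.26, 0.3, 0.09, -0.19, 0, -0.35, 0.63, 0.9, 1.03, 0.32, -0.66, 0, -0.7, 1.26, 1.8, 2.06, 0.65, -1.3, 0, -1.06, 1.9, 2.7, 3.1, 0.97, -2.0, 0, -1.4, 2.5, 3.57, 4.1, 1.3, -2.65, 0, -1.77, 3.15, 4.47, 5.16, 1.6, -3.3, 0, -2.1, 3.8, 5.36, 6.2, 1.94, -4.0, 0, -2.4, 4.2, 6.0, 6.95, 2.18, -4.45, 0, -2.53, 4.5, 6.38, 7.37, 2.31, -4.73, 0, -2.53, 4.5, 6.38, 7.37, 2.31, -4.73, 0]'

```text
clock: 10.1
eef_pos: [0.6019, 0.0386, 0.1619]
tcp_rot: [3.14, 0.801, 3.1]
force: [0.2, 0.2, -0.9]
grip_width: 0.5
grip_force: 0.0
```

```bash
python3 log.py; python3 go.py pre
python3 - <<'E'
from h import *
cv2.imwrite('pics/w1.png',cams.snapshot('wrist'))
E
```

```text
10.1 [0.6019 0.0386 0.1619] [3.1395 0.8014 3.0999] [-0.515  0.239  0.32   2.363  2.649  0.257 -1.318] [-0.03  0.01  0.02 -0.04 -0.    0.02  0.02] [ 0.2  0.2 -0.9] 0.499654955960455 0.0
pre [ 0.58 -0.07  0.14] units [0.01, -0.01, -0.0, 0.92, -3.7, 0.25] deg 0.08485281374238571
```

View pics/w1.png

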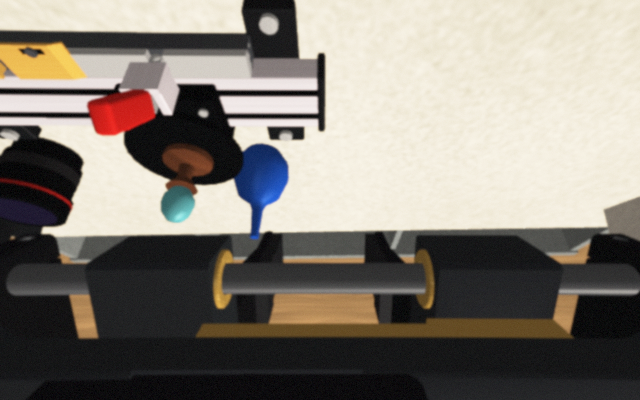

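The wrist view shows the red handle at (122,110), the brass plate's end at (40,60), the egg at (178,200) and the gripper's fingers at (270,280) and (375,280). The path to the handle is clear.

Emit:
move_arm --plan '[0, 0, 0, 0.05, -0.2, 0, 0, 0, 0, 0, 0.15, -0.6, 0.03, 0, 0, 0, 0, 0.3, -1.2, 0.08, 0, 0, 0, 0, 0.45, -1.8, 0.12, 0, 0, 0, 0, 0.6, -2.4, 0.16, 0, 0, 0, 0, 0.75, -3.0, 0.2, 0, 0, 0, 0, 0.87, -3.5, 0.24, 0, 0, 0, 0, 0.92, -3.7, 0.25, 0, 0, 0, 0, 0.92, -3.7, 0.25, 0, 0, 0, 0, 0.92, -3.7, 0.25, 0]'

```text
clock: 11.4
eef_pos: [0.5859, -0.0703, 0.1375]
tcp_rot: [3.141, 0.804, 3.104]
force: [-1.3, 0.0, 0.7]
grip_width: 0.502
grip_force: 0.0
```

```bash
python3 log.py; python3 go.py tip
python3 - <<'E'
from h import *
c=ci('wrist'); im=cams.snapshot('wrist'); cv2.imwrite('pics/w2.png',im)
h=cv2.cvtColor(im,cv2.COLOR_BGR2HSV)
m=((h[...,0]<8)|(h[...,0]>172))&(h[...,1]>170)&(h[...,2]>80)
k,l,s,cc=cv2.connectedComponentsWithStats(m.astype(np.uint8)); print([(s[i].tolist(),cc[i].round(1)) for i in range(1,k) if s[i][4]>50])
print('expected grip, upper end, tcp', proj(c,[G,G+.018*np.array([-.574,.02,.819]),G-.028*np.array([-.574,.02,.819]),readout.state()['eef_pos']]).round(0))
E
```

```text
11.4 [ 0.5859 -0.0703  0.1375] [3.1413 0.8038 3.1043] [ 0.028  0.273  0.033  2.396  3.211  0.332 -1.627] [-0.  0. -0.  0.  0.  0. -0.] [-1.3  0.   0.7] 0.5024696771114284 0.0
tip [ 0.58 -0.07  0.08] units [0.03, 0.01, 0.02, 1.39, -0.05, 1.24] deg 0.2244994432064365
[([309, 135, 25, 55, 1173], array([320.9, 163.5])), ([95, 207, 78, 23, 252], array([139.1, 213.3]))]
expected grip, upper end, tcp [[321. 169.]
 [321. 182.]
 [321. 154.]
 [324. 252.]]
```

View pics/w2.png

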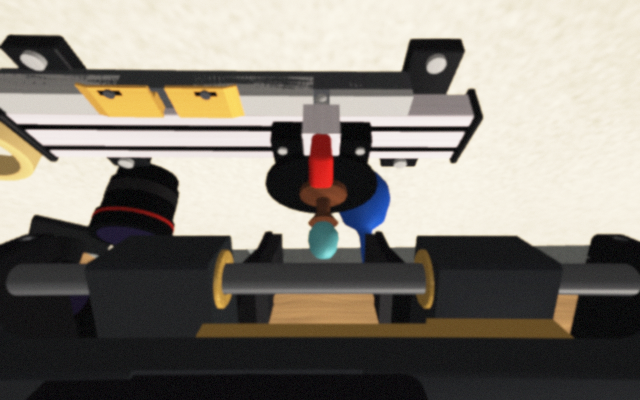

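The handle is centred between the fingers at (321,163), as predicted, and the plate's notch gap is at about (165,101).

Run:
```python
from h import *
c=ci('wrist'); im=cv2.imread('pics/w2.png'); h=cv2.cvtColor(im,cv2.COLOR_BGR2HSV)
m=(h[...,0]>14)&(h[...,0]<28)&(h[...,1]>120)&(h[...,2]>140); m[130:]=0; m[:,:60]=0
k,l,s,cc=cv2.connectedComponentsWithStats(m.astype(np.uint8)); print([s[i].tolist() for i in range(1,k) if s[i][4]>50])
r=100
xs=np.where(m[r])[0]; print(xs.min(),xs.max(),xs[np.where(np.diff(xs)>1)[0]],xs[np.where(np.diff(xs)>1)[0]+1])
print(onz(c,[[165,95],[165,105],[321,100]],.0385))
```

```text
[[75, 84, 90, 33, 2032], [164, 85, 80, 32, 1976]]
89 239 [161] [170]
[[ 0.56612565 -0.16987371  0.0385    ]
 [ 0.57457384 -0.1738289   0.0385    ]
 [ 0.57373179 -0.07126818  0.0385    ]]
```

Emit:
move_arm --plan '[0, 0, 0, 0.08, 0, 0.07, 0, 0, 0, 0, 0.25, 0, 0.22, 0, 0, 0, 0, 0.48, 0, 0.42, 0, 0, 0, 0, 0.72, -0.02, 0.64, 0, 0, 0, 0, 0.95, -0.03, 0.85, 0, 0, 0, 0, 1.18, -0.04, 1.05, 0, 0, 0, 0, 1.33, -0.05, 1.18, 0, 0, 0, 0, 1.39, -0.05, 1.24, 0, 0, 0, 0, 1.39, -0.05, 1.24, 0, 0, 0, 0, 1.39, -0.05, 1.24, 0]'

```text
clock: 12.7
eef_pos: [0.5836, -0.0725, 0.0818]
tcp_rot: [3.141, 0.804, 3.103]
force: [-0.7, 0.6, 0.1]
grip_width: 0.503
grip_force: 0.0
```

```bash
python3 log.py; python3 go.py tip
python3 - <<'E'
from h import *
S=ci('side'); im=cams.snapshot('side'); cv2.imwrite('pics/s2.png',cv2.resize(im[205:305,280:440],None,fx=5,fy=5,interpolation=cv2.INTER_CUBIC))
E
```

```text
12.7 [ 0.5836 -0.0725  0.0818] [3.1414 0.8042 3.1031] [ 0.041  0.411  0.026  2.43   3.195  0.503 -1.607] [ 0. -0. -0. -0.  0. -0. -0.] [-0.7  0.6  0.1] 0.5028254589437672 0.0
tip [ 0.58 -0.07  0.08] units [0.02, 0.01, 0.02, -0.0, 0.03, 0.0] deg 0.18
```

View pics/s2.png

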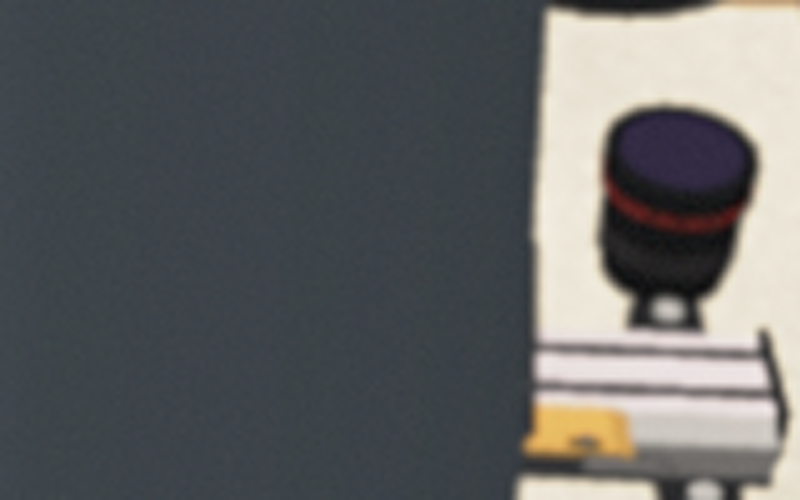

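The arm blocks the side view, which only shows the lens and the plate's right end undisturbed. The wrist view puts the notch about 101 to 106 mm from the tab, so I'll pinch and lift.

Emit:
move_arm --plan '[0, 0, 0, 0, 0, 0, -0.4, 0, 0, 0, 0, 0, 0, -0.8, 0, 0, 0, 0, 0, 0, -0.8, 0, 0, 0, 0, 0, 0, -0.8, 0, 0, 0, 0, 0, 0, -0.8, 0, 0, 0, -0.05, 0, -0.04, -0.8, 0, 0, 0, -0.12, 0, -0.11, -0.8, 0, 0, 0, -0.2, 0, -0.18, -0.8, 0, 0, 0, -0.27, 0, -0.24, -0.8, 0, 0, 0, -0.27, 0, -0.24, -0.8]' --squeeze 20

```text
clock: 14.0
eef_pos: [0.5834, -0.0724, 0.0922]
tcp_rot: [3.141, 0.803, 3.103]
force: [1.9, 1.0, -4.3]
grip_width: 0.138
grip_force: 20.0
```

```bash
python3 log.py
```

```text
14.0 [ 0.5834 -0.0724  0.0922] [3.1414 0.8026 3.1034] [ 0.041  0.383  0.025  2.425  3.198  0.469 -1.609] [-0.    0.    0.   -0.    0.    0.01 -0.  ] [ 1.9  1.  -4.3] 0.13775044424973193 19.999490577320103
```

Emit:
move_arm --plan '[0, 0, 0, 0, -0.03, 0, -0.8, 0, 0, 0, 0, -0.1, 0, -0.8, 0, 0, 0, 0, -0.21, 0, -0.8, 0, 0, 0, 0, -0.36, 0, -0.8, 0, 0, 0, 0, -0.54, 0, -0.8, 0, 0, 0, 0, -0.74, 0, -0.8, 0, 0, 0, 0, -0.94, 0, -0.8, 0, 0, 0, 0, -1.14, 0, -0.8, 0, 0, 0, 0, -1.32, 0, -0.8, 0, 0, 0, 0, -1.45, 0, -0.8]'

```text
clock: 15.25
eef_pos: [0.5816, -0.1165, 0.0919]
tcp_rot: [3.141, 0.802, 3.103]
force: [-2.5, 0.8, -4.7]
grip_width: 0.138
grip_force: 20.0
```

```bash
python3 log.py
```

```text
15.25 [ 0.5816 -0.1165  0.0919] [3.1415 0.8024 3.1027] [ 0.192  0.391 -0.011  2.405  3.367  0.462 -1.671] [ 0.1   0.01 -0.03 -0.02  0.12 -0.01 -0.05] [-2.5  0.8 -4.7] 0.13836082188345836 19.99977395287715
```

Emit:
move_arm --plan '[0, 0, 0, 0, -0.1, 0, -0.8, 0, 0, 0, 0, -0.25, 0, -0.8, 0, 0, 0, 0, -0.43, 0, -0.8, 0, 0, 0, 0, -0.62, 0, -0.8, 0, 0, 0, 0, -0.81, 0, -0.8, 0, 0, 0, 0, -1.0, 0, -0.8, 0, 0, 0, 0, -1.17, 0, -0.8, 0, 0, 0, 0, -1.3, 0, -0.8, 0, 0, 0, 0, -1.4, 0, -0.8, 0, 0, 0, 0, -1.4, 0, -0.8]'

```text
clock: 16.5
eef_pos: [0.5799, -0.159, 0.0919]
tcp_rot: [-3.141, 0.802, 3.102]
force: [-4.2, -0.2, -5.0]
grip_width: 0.139
grip_force: 20.0
```

```bash
python3 log.py
python3 - <<'E'
from h import *
cv2.imwrite('pics/w3.png',cams.snapshot('wrist'))
E
```

```text
16.5 [ 0.5799 -0.159   0.0919] [-3.1415  0.8023  3.1016] [ 0.332  0.404 -0.047  2.375  3.528  0.451 -1.734] [-0.01 -0.    0.   -0.   -0.01  0.    0.  ] [-4.2 -0.2 -5. ] 0.13937028337434818 19.999813861213624
```

View pics/w3.png

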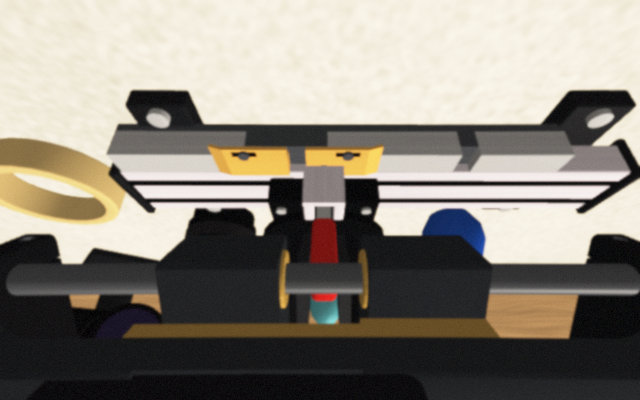

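Wrist view: the tab's guide is at (323,190), the plate's notch gap at (299,157) and the empty loading notch at (468,152). That puts the shooting notch near 101 mm, with the carriage at about 87 mm. Next I'll lower onto the brass, loosen the fingers and nudge the stage forward.

Emit:
move_arm --plan '[0, 0, 0, 0.03, 0, 0.03, -0.8, 0, 0, 0, 0.05, 0, 0.05, -0.8, 0, 0, 0, 0.05, 0, 0.05, -0.66, 0, 0, 0, 0.05, 0, 0.05, -0.66, 0, 0, 0, 0.05, -0.04, 0.05, -0.66, 0, 0, 0, 0.05, -0.11, 0.05, -0.66, 0, 0, 0, 0.05, -0.19, 0.05, -0.66, 0, 0, 0, 0.05, -0.27, 0.05, -0.66, 0, 0, 0, 0.05, -0.33, 0.05, -0.66, 0, 0, 0, 0.05, -0.36, 0.05, -0.66]'

```text
clock: 17.8
eef_pos: [0.5813, -0.1676, 0.091]
tcp_rot: [3.141, 0.806, 3.105]
force: [0.7, 4.5, 4.1]
grip_width: 0.171
grip_force: 2.7
```

```bash
python3 log.py
```

```text
17.8 [ 0.5813 -0.1676  0.091 ] [3.1409 0.8061 3.1053] [ 0.364  0.412 -0.056  2.367  3.567  0.456 -1.747] [ 0.02  0.   -0.   -0.01  0.03 -0.   -0.01] [0.7 4.5 4.1] 0.17068075343358038 2.7378741453867406
```

```bash
cat > red.py <<'E'
from h import *
import sys
def red(im):
    h=cv2.cvtColor(im,cv2.COLOR_BGR2HSV); m=((h[...,0]<8)|(h[...,0]>172))&(h[...,1]>170)&(h[...,2]>60); m[:,:240]=0; m[:,400:]=0
    k,l,s,c=cv2.connectedComponentsWithStats(m.astype(np.uint8)); return [s[i].tolist() for i in range(1,k) if s[i][4]>100]
if len(sys.argv)>1: print('old',red(cv2.imread(sys.argv[1])))
s=readout.state(); im=cams.snapshot('wrist'); cv2.imwrite('pics/w_%d.png'%int(s['clock']*100),im); print('red',red(im))
h=cv2.cvtColor(im,cv2.COLOR_BGR2HSV); m=(h[...,0]>14)&(h[...,0]<28)&(h[...,1]>120)&(h[...,2]>140); m[:,:150]=0;m[:130]=0;m[182:]=0
k,l,st,c=cv2.connectedComponentsWithStats(m.astype(np.uint8)); print('brass',[st[i].tolist() for i in range(1,k) if st[i][4]>100])
E
python3 red.py pics/w3.png
```

```text
old [[310, 219, 28, 44, 1123], [312, 294, 24, 7, 145]]
red [[313, 216, 30, 47, 1220]]
brass [[222, 144, 82, 30, 1867], [320, 145, 79, 29, 1569]]
```

Emit:
move_arm --plan '[0, 0, 0, 0, -0.02, 0, -0.66, 0, 0, 0, 0, -0.05, 0, -0.66, 0, 0, 0, 0, -0.08, 0, -0.66, 0, 0, 0, 0, -0.11, 0, -0.66, 0, 0, 0, 0, -0.14, 0, -0.66, 0, 0, 0, 0, -0.16, 0, -0.66, 0, 0, 0, 0, -0.16, 0, -0.66, 0, 0, 0, 0, -0.13, 0, -0.66, 0, 0, 0, 0, -0.11, 0, -0.66, 0, 0, 0, 0, -0.11, 0, -0.66]'

```text
clock: 19.1
eef_pos: [0.58, -0.1721, 0.0901]
tcp_rot: [3.141, 0.803, 3.103]
force: [-0.5, -0.7, -0.5]
grip_width: 0.171
grip_force: 0.2
```

```bash
python3 log.py; python3 red.py
```

```text
19.1 [ 0.58   -0.1721  0.0901] [3.1415 0.8032 3.103 ] [ 0.375  0.414 -0.057  2.364  3.578  0.453 -1.752] [ 0.  0. -0.  0.  0. -0.  0.] [-0.5 -0.7 -0.5] 0.1706713363396815 0.1818975666537881
red [[306, 206, 30, 58, 1444]]
brass [[230, 147, 81, 29, 1741], [328, 148, 79, 29, 1713]]
```

```bash
python3 - <<'E'
from h import *
c=ci('wrist'); s=readout.state(); tcp=s['eef_pos']
u=np.array([-.574,.02,.819])
# grip point rail location: x as at load, y shifted
g=G+np.array([-.0043,-.101,0])
for hh in [0,.0085]:
    g2=g+[0,0,hh]; print(hh,proj(c,[g2+.018*u,g2-.020*u,g2-.028*u]).round(1).tolist())
E
python3 - <<'E'
import cv2
im=cv2.imread('pics/w_1910.png'); im=im if im is not None else cv2.imread(sorted(__import__('glob').glob('pics/w_19*'))[-1])
cv2.imwrite('pics/w4c.png',cv2.resize(im[130:330,220:420],None,fx=3,fy=3,interpolation=cv2.INTER_CUBIC))
E
```

```text
0 [[322.6, 275.3], [322.8, 230.2], [322.9, 222.8]]
0.0085 [[322.6, 294.9], [322.8, 244.9], [322.9, 236.8]]
```

View pics/w4c.png

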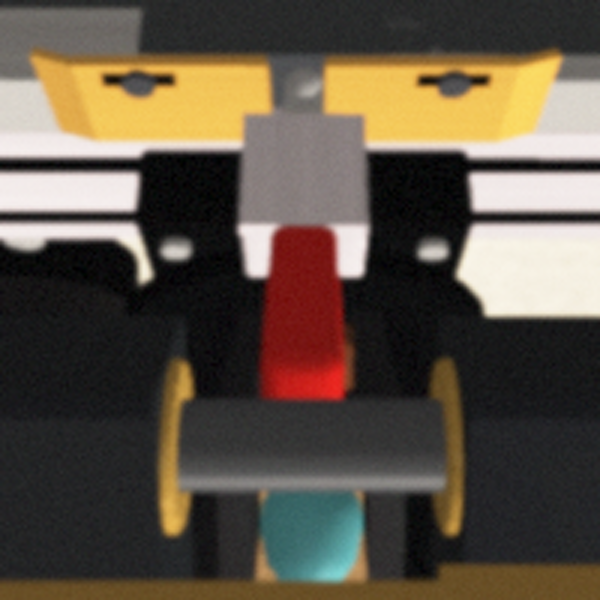

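The crop shows the handle now lower, with its bright top face visible at image row 250. The silver tooth sits in the brass notch, centred under the guide. To confirm it's locked, I'll push gently.

Emit:
move_arm --plan '[0, 0, 0, 0, -0.02, 0, -0.66, 0, 0, 0, 0, -0.04, 0, -0.66, 0, 0, 0, 0, -0.06, 0, -0.66, 0, 0, 0, 0, -0.08, 0, -0.66, 0, 0, 0, 0, -0.1, 0, -0.66, 0, 0, 0, 0, -0.12, 0, -0.66, 0, 0, 0, 0, -0.13, 0, -0.66, 0, 0, 0, 0, -0.13, 0, -0.66, 0, 0, 0, 0, -0.13, 0, -0.66, 0, 0, 0, 0, -0.13, 0, -0.66]'

```text
clock: 20.4
eef_pos: [0.5799, -0.1759, 0.0901]
tcp_rot: [3.141, 0.803, 3.103]
force: [-1.1, 1.2, -0.0]
grip_width: 0.167
grip_force: 0.8
```

```bash
python3 log.py; python3 red.py
```

```text
20.4 [ 0.5799 -0.1759  0.0901] [3.1414 0.8033 3.1032] [ 0.387  0.415 -0.061  2.361  3.594  0.452 -1.758] [ 0. -0.  0.  0.  0. -0. -0.] [-1.1  1.2 -0. ] 0.16706920883124082 0.7514341897331178
red [[312, 206, 31, 57, 1446]]
brass [[237, 147, 80, 29, 1729], [334, 147, 80, 30, 1726]]
```

Emit:
move_arm --plan '[0, 0, 0, 0, -0.02, 0, -0.66, 0, 0, 0, 0, -0.04, 0, -0.66, 0, 0, 0, 0, -0.06, 0, -0.66, 0, 0, 0, 0, -0.08, 0, -0.66, 0, 0, 0, 0, -0.1, 0, -0.66, 0, 0, 0, 0, -0.1, 0, -0.66, 0, 0, 0, 0, -0.1, 0, -0.66, 0, 0, 0, 0, -0.1, 0, -0.66, 0, 0, 0, 0, -0.1, 0, -0.66, 0, 0, 0, 0, -0.1, 0, -0.66]'

```text
clock: 21.7
eef_pos: [0.5798, -0.1781, 0.0901]
tcp_rot: [3.141, 0.803, 3.104]
force: [-1.4, 4.4, 2.0]
grip_width: 0.17
grip_force: 2.6
```

```bash
python3 log.py; python3 red.py
```

```text
21.7 [ 0.5798 -0.1781  0.0901] [3.141  0.8035 3.1044] [ 0.396  0.416 -0.065  2.359  3.605  0.451 -1.763] [-0. -0.  0.  0. -0. -0. -0.] [-1.4  4.4  2. ] 0.17019636981448819 2.57042340002954
red [[313, 206, 30, 57, 1452]]
brass [[241, 147, 79, 29, 1697], [337, 148, 81, 29, 1761]]
```

Emit:
move_arm --plan '[0, 0, 0, 0, -0.02, 0, -0.66, 0, 0, 0, 0, -0.04, 0, -0.66, 0, 0, 0, 0, -0.06, 0, -0.66, 0, 0, 0, 0, -0.08, 0, -0.66, 0, 0, 0, 0, -0.08, 0, -0.66, 0, 0, 0, 0, -0.08, 0, -0.66, 0, 0, 0, 0, -0.08, 0, -0.66, 0, 0, 0, 0, -0.08, 0, -0.66, 0, 0, 0, 0, -0.08, 0, -0.66, 0, 0, 0, 0, -0.08, 0, -0.66]'

```text
clock: 23.0
eef_pos: [0.5798, -0.1782, 0.0901]
tcp_rot: [3.14, 0.804, 3.108]
force: [-2.1, 8.4, 3.2]
grip_width: 0.172
grip_force: 4.5
```

```bash
python3 log.py; python3 red.py
```

```text
23.0 [ 0.5798 -0.1782  0.0901] [3.1398 0.8037 3.1076] [ 0.403  0.417 -0.069  2.357  3.616  0.452 -1.767] [ 0. -0.  0. -0.  0.  0. -0.] [-2.1  8.4  3.2] 0.17219301845102594 4.539503180421889
red [[313, 206, 31, 58, 1441]]
brass [[241, 147, 80, 29, 1693], [337, 148, 81, 29, 1761]]
```

It's locked: the push reads 8.4 N with no movement. Now I'll back off, open and withdraw along the tool axis.

Emit:
move_arm --plan '[0, 0, 0, 0, 0.04, 0, -0.66, 0, 0, 0, 0, 0.09, 0, -0.66, 0, 0, 0, 0, 0.14, 0, -0.66, 0, 0, 0, 0, 0.14, 0, -0.4, 0, 0, 0, 0, 0.14, 0, -0.2, 0, 0, 0, 0, 0.14, 0, 0, 0, 0, 0, 0, 0.14, 0, 0, 0, 0, 0, 0, 0.14, 0, 0, 0, 0, 0, 0, 0.14, 0, 0, 0, 0, 0, 0, 0.14, 0, 0]'

```text
clock: 24.3
eef_pos: [0.5798, -0.1771, 0.0901]
tcp_rot: [3.141, 0.803, 3.103]
force: [0.2, -0.4, -0.2]
grip_width: 0.499
grip_force: 0.0
```

```bash
python3 log.py; python3 red.py;  python3 - <<'E'
from geo import *
import h
q0=h.readout.state()['joint_pos'].copy(); a,Ra=fk(q0,X); z=Ra.as_matrix()[:,2]
for d in [-.05*z,-.08*z,np.array([-.02,0,.055]),np.array([0,0,.055]),np.array([-.03,0,.08])]:
    q,e=cart(q0,a,a+d,Ra,Ra,8); print(d,q,e)
E
```

```text
24.3 [ 0.5798 -0.1771  0.0901] [3.1414 0.8033 3.1031] [ 0.391  0.416 -0.062  2.36   3.598  0.452 -1.76 ] [-0. -0.  0.  0. -0. -0. -0.] [ 0.2 -0.4 -0.2] 0.4991645454275672 0.0
red [[310, 206, 31, 58, 1452]]
brass [[239, 147, 80, 29, 1690], [336, 148, 80, 29, 1761]]
[-0.04  0.    0.03] [ 0.47  0.3  -0.11  2.41  3.7   0.39 -1.85] 1.0374656535328433e-07
[-0.06  0.    0.06] [ 0.53  0.23 -0.16  2.43  3.81  0.35 -1.94] 5.610317841455728e-07
[-0.02  0.    0.06] [ 0.5   0.27 -0.17  2.36  3.77  0.32 -1.92] 3.1317764077405324e-07
[0.   0.   0.06] [ 0.49  0.3  -0.17  2.32  3.74  0.3  -1.92] 2.1866837638710663e-07
[-0.03  0.    0.08] [ 0.59  0.21 -0.25  2.36  3.91  0.26 -2.07] 5.063181590809478e-07
```

Backing out 80 mm along the tool axis stays within reach.

Emit:
move_arm --plan '[0, 0, 0, 0, 0, -0.1, 0, 0, 0, 0, 0, 0, -0.3, 0, 0, 0, 0, 0, 0, -0.65, 0, 0, 0, 0, 0, 0, -1.05, 0, 0, 0, 0, 0, 0, -1.45, 0, 0, 0, 0, 0, 0, -1.85, 0, 0, 0, 0, 0, 0, -2.2, 0, 0, 0, 0, 0, 0, -2.45, 0, 0, 0, 0, 0, 0, -2.6, 0, 0, 0, 0, 0, 0, -2.6, 0]'

```text
clock: 25.6
eef_pos: [0.5237, -0.1751, 0.1445]
tcp_rot: [-3.142, 0.804, 3.103]
force: [-0.2, -0.3, -0.2]
grip_width: 0.501
grip_force: 0.0
```

```bash
python3 log.py
python3 - <<'E'
from h import *
cv2.imwrite('pics/w9.png',cams.snapshot('wrist'))
E
```

```text
25.6 [ 0.5237 -0.1751  0.1445] [-3.1416  0.8036  3.1031] [ 0.543  0.232 -0.173  2.431  3.79   0.354 -1.923] [-0.01  0.01  0.01 -0.01 -0.01  0.    0.01] [-0.2 -0.3 -0.2] 0.5008979517780601 0.0
```

View pics/w9.png

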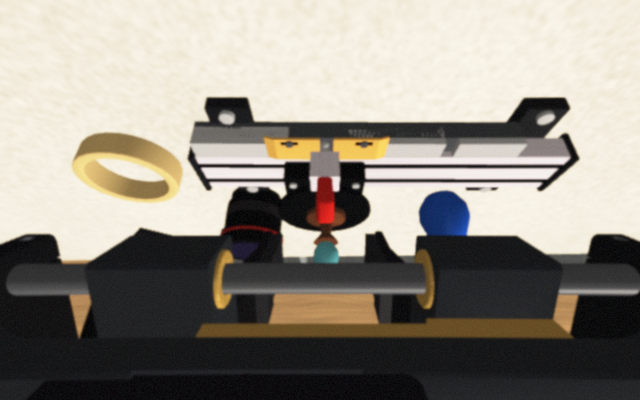

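The egg is upright at (326,250), the tab sits in the plate's notch at (326,150), and the tape, lens and blower are where they were. The hand is clear, so I'm handing in.

```bash
python3 -c "
from plant import r
print(r.close_job())"
```

```text
the job is handed in; nothing more can be done
None
```

I moved the stage about 101 mm to the shooting notch, where the tab dropped in and held against an 8 N push; the egg stayed upright, the tape, lens and blower weren't moved, and I handed in at about 26 s (no verdict was returned).

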